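Top up the screw-lid canister from the under-shelf bin

ROBOT

A 6-joint arm with a two-finger parallel gripper is mounted at the origin on the work surface. World frame = base frame: x ahead of the robot, y to its left, z up, the work surface at z = 0. Lengths are in m, angles in rad, forces in N, time in s.
With the tool pointing down it reaches from about 0.25 to 0.775 m from the base axis. Payload 4 kg.
Tool frame: the origin (TCP) lies where the fingers leave the gripper's body, on its centre line; the fingertips stand 97 mm ahead of it and the grasp point (between the pads) lies 78 mm ahead of it; z points along the fingers, y is the line along which they close (so a half turn about z gives the same grasp; the last joint's range is limited). The gripper opens to 94 mm and grips with 3 to 60 N. Pads are 16 mm wide; open, the fingers measure 119 mm over their backs; the gripper's body (75 mm by 177 mm) begins 78 mm behind the grasp point.
Start: joints at [-1.411, 0.087, 1.371, -0, 1.684, -0.103], TCP at [0.143, -0.531, 0.303] pointing down, gripper open.
Joint ranges: [-3.1, 3.1], [-0.76, 2.03], [0.27, 2.55], [-1.08, 4.22], [0.17, 2.65], [-2.57, 2.57]. Speed limits (rad/s): [2.79, 2.79, 3.14, 3.14, 3.14, 3.14].

INTERFACE

Orientations are given as [roll, pitch, yaw] about the fixed x, y, z axes, in that order (R = Rz(yaw) Ry(pitch) Rx(roll)).
In Python, from bench import robot, eyes gives the robot as it stands. The module is installed in compiled form; this text tells all that it offers.
- The arm moves only by the tool carry_out, never from a script. Its argument "deltas" is a list of rows, each an object of numbers: "dx", "dy", "dz": the shift along the tool's x, y, z each as a share of 0.02 m, from -1 to 1; "wx", "wy", "wz": the turn, a rotation vector about the tool's x, y, z each as a share of 0.12 rad, from -1 to 1; "gripper": the closure in counts, from 0 (fully open) to 255 (shut). In form: [{"dx": .., "dy": .., "dz": .., "wx": .., "wy": .., "wz": .., "gripper": ..}, ...]. A call has 1 to 20 rows; each row shifts and turns the commanded pose from where the row before left it, along the tool's axes as they then stand; what a row does not reach is not made up. A row lasts 1/12 s, in which the tool goes at most 41.7 mm and 7.16 degrees, less where a joint would pass 70% of its speed; a pose out of reach is approached as far as the arm can. A call with a number of a shift or a turn outside -1 to 1 is refused whole. A call with a gripper value outside its range is refused whole. The fingers move at their own pace and stop on an object; the grip force is fixed at half the most. Time passes only in rows, so rows that do not move let the fingers close. It gives the time, the measured TCP pose, the force, the opening and the grip force at its end, in the units of the state.
- robot.get_obs(): the state, without advancing time (a new reading comes with each control period).
- eyes.snapshot(name): name is "side" or "top" or "wrist"; returns the picture (420x560x3 uint8, red, green, blue); there is no depth.
- eyes.get_calibration(name): a dict with "fovy" (degrees; the focal length in pixels is half the picture's height over the tangent of half this angle, whatever the lens; pixels are square), "cx", "cy" (the principal point, pixels), "R" (3x3) and "t" (3): a world point X has camera coordinates R X + t. Camera axes: x right, y down, z forward; pixel columns grow to the right and rows downward; lengths in m; the calibration is good to about 2 mm. A picture is of the moment at which its call begins: read the wrist's pose just before it. get_calibration takes no time and is no camera call; for the wrist camera it gives the pose at the moment of the call.
- robot.close_job(): hands the job in; it is judged then, once.
The state is a dict: "time": time; "joint_positions": joint angles; "qvel": joint speeds; "joint_torque": joint torques, N m; "tool_pos": TCP position; "ee_rot": TCP orientation; "wrist_force": force on the tool from outside, world axes, zero at the start; "wrist_torque": the same for the moment, N m; "width": finger opening in m; "finger_force": force on a finger pad.
Only numpy, scipy, OpenCV 4.12 (cv2) and the standard library are available. Lean on these libraries where they do the work, as an engineer would, in place of code of your own. Each camera call takes 0.05 s, during which the arm holds its last target. There are 200 camera calls.

TASK

With the long-handled scoop, gather every ceramic bead from the bin under the low wire shelf and tip them into the white canister, without striking the shelf and without touching the beads with the fingers. Lay the scoop back on the blue mat and close the canister: set the lid squarely on its neck, turn it backward until you feel it drop into the start of the thread, then forward until it is fully home. Leave the other things on the bench where they are.

Things in the scene. Friction and masses are not known exactly. Their poses are not given: they have to be found in the camera images.
- canister_mouth (a point): centre of the mouth of the white plastic canister, level with its rim, 104 mm above the bench. Fixed upright to the bench: body 114 mm wide, 70 mm tall, then a neck 78 mm wide outside, 72 mm inside, 95 mm over its outside threads. Clockwise from above closes. The thread starts are not marked and the canister stands at any yaw
- canister_neck (a point): on the canister's axis, 14 mm below the rim, amid the threads. Three threads, 120 deg apart: each begins at an open entry gap, sinks 4 mm over 82 deg clockwise and ends at an upright stop rib 5.5 mm higher than the thread; behind the rib is the next gap. A lid lying on the threads, turned clockwise, only jams on the ribs; lying on rib tops, it steps down up to 5 mm when turned
- lid_bar (a point): centre of the grip bar on the black plastic screw lid; x along the bar, z up. Bar 64 mm long, 24 wide, 34 tall, on the lid's axis, its centre 17 mm above the lid's flat top. Its height above canister_mouth: 29 to 33.5 mm when lying on the threads (34 to 35 on rib tops), 25.5 mm when dropped into the thread start, 21.5 mm when fully home
- lid_skirt (a point): middle of the lid's lower edge, 44.5 mm below the bar's centre. Lid 106 mm wide, 27.5 mm tall without the bar, 120 g, loose on the bench, right way up; 2 mm play on the neck. On the threads, turn it anticlockwise (1.45 rad at most, 1.9 from rib tops): it rises a little, then drops 7.5 mm into the gaps (0.17 rad play); then clockwise 1.45 to 1.6 rad to a hard stop
- scoop_trough (a point): middle of the scoop's trough, 10 mm above its underside; x to the open front edge (40 mm ahead), z up. Flat steel trough 80 mm long, 52 wide (48 inside), floor 2 mm, side walls 20 mm tall that begin 16 mm behind the front edge, back wall 22 mm. Scoop 130 g, centre of mass 20 mm behind this point; it stands level on the trough's underside
- scoop_handle (a point): place to hold on the handle's centre line; axes as scoop_trough. Straight black bar 14 mm wide, 16 tall, 180 long, that rises backward from the foot of the trough's back wall at 20 deg; this point is 100 mm along it: 134 mm behind and 38 mm above scoop_trough; the free end is 75 mm farther back
- mat: blue bench mat, fixed, 320 mm (its x) by 100 mm (its y), 2 mm thick, origin under its middle; the scoop starts on it and belongs there, trough and handle both over the mat
- bin_back (a point): inner foot of the bin's back wall, in its middle, on the bin floor (4 mm above the bench); x along the bin to the back, y across. Long black bin, fixed, inside 210 x 62 mm, walls 4 mm; the back and the rear 130 mm of the sides reach 30 mm above the bench, the rest 14 mm. The beads lie in its rear 105 mm
- shelf_front (a point): middle of the lower side of the front rail of the low wire shelf, 96 mm above the bench; axes as bin_back. Fixed chrome wire grid, 240 mm wide (y), 210 deep, wires 96 to 108 mm above the bench; it covers the bin's rear 100 mm and 90 mm beyond. Posts at its four corners 16 mm thick, 130 tall; low blue boxes on its rear corners
- bead0_center (a point): centre of a round white ceramic insulator bead, 20 mm across, 11 g, smoothly glazed, rolls; lies in the bin (four to six of the six are there, the others absent)
- bead1_center (a point): centre of a round white ceramic insulator bead, 20 mm across, 11 g, smoothly glazed, rolls; lies in the bin (four to six of the six are there, the others absent)
- bead2_center (a point): centre of a round white ceramic insulator bead, 20 mm across, 11 g, smoothly glazed, rolls; lies in the bin (four to six of the six are there, the others absent)
- bead3_center (a point): centre of a round white ceramic insulator bead, 20 mm across, 11 g, smoothly glazed, rolls; lies in the bin (four to six of the six are there, the others absent)
- bead4_center (a point): centre of a round white ceramic insulator bead, 20 mm across, 11 g, smoothly glazed, rolls; lies in the bin (four to six of the six are there, the others absent)
- bead5_center (a point): centre of a round white ceramic insulator bead, 20 mm across, 11 g, smoothly glazed, rolls; lies in the bin (four to six of the six are there, the others absent)
- solder_reel: bystander: aluminium reel 60 mm wide, 50 mm tall, standing on the bench, origin under its middle
- multimeter: bystander: grey hand-held meter 150 x 75 x 35 mm lying on the bench, origin under its middle
- screwdriver: bystander: screwdriver lying on the bench, about 200 mm long
Not all that is in view belongs to the job. Leave any red or yellow look-alike of the part that bears lid_bar alone.

How it is judged:
On the way, in this order (a step that is already met when the one before it is completed fails the run):
1. every bead is in the canister (horizontal distance between each of bead0_center, bead1_center, bead2_center, bead3_center, bead4_center, bead5_center and canister_mouth below 0.056 m and height (world z) of each of bead0_center, bead1_center, bead2_center, bead3_center, bead4_center, bead5_center below 0.095 m), for 0.3 s.
2. the lid, square on the neck, has dropped into the thread start (horizontal distance between lid_bar and canister_mouth below 0.005 m and angle between lid_bar's own z axis and vertical below 0.06 rad and z of lid_bar in the frame of canister_mouth between 0.0236 and 0.0275 m), for 0.1 s.
3. the lid is screwed fully home (horizontal distance between lid_bar and canister_mouth below 0.005 m and angle between lid_bar's own z axis and vertical below 0.06 rad and z of lid_bar in the frame of canister_mouth between 0.019 and 0.0232 m), for 0.2 s.
At the end, for the whole second after the job is handed in: every bead is inside the canister; the lid is square on it (5 mm, 0.06 rad) with its bar centre 19 to 23.2 mm above the mouth (home is 21.5); the scoop lies flat (0.12 rad) on the mat, trough and handle points both over it; lid and scoop at rest (all of step 1 and all of step 3 and x of scoop_trough in the frame of mat between -0.17 and 0.17 m and y of scoop_trough in the frame of mat between -0.055 and 0.055 m and x of scoop_handle in the frame of mat between -0.17 and 0.17 m and y of scoop_handle in the frame of mat between -0.055 and 0.055 m and angle between scoop_trough's own z axis and vertical below 0.12 rad and height (world z) of scoop_trough below 0.02 m and linear speed of each of lid, scoop below 0.02 m/s); the robot touches nothing.
It fails at once if the wire shelf is struck (more than 3 N) (contact force between shelf and anything else above 3 N).
It fails at once if a bead is touched by the fingers (contact force between the fingers and bead0 above 0.3 N or contact force between the fingers and bead1 above 0.3 N or contact force between the fingers and bead2 above 0.3 N or contact force between the fingers and bead3 above 0.3 N or contact force between the fingers and bead4 above 0.3 N or contact force between the fingers and bead5 above 0.3 N).
It fails at once if a bystander is moved more than 20 mm (distance of any of solder_reel, multimeter, screwdriver from where it was at the start of the episode above 0.02 m).
Of bead0, bead1, bead2, bead3, bead4, bead5 only 4 to 6 are there at a start; the rules pass over those that are not, and their reading is None.
At some moment in a run one of lid, scoop may be knocked a few centimetres aside while the robot is not near it.
It also fails if it takes over 210 s, if anything falls off the work surface, if the arm or the gripper's body presses on something with over 40 N, if the wrist force passes 120 N, or if a joint passes its speed limit or range.

## Working session

There is one attempt and no reset: what is moved stays moved. The work goes in short steps, Python scripts to look and compute and a tool call to move; the robot and the scene stay as the last step left them, time stands still between calls to the robot, and variables do not carry over. Pictures are saved under pics/ and viewed, at most 14 in all, crops included, and the job is handed in when it is done.

Besides the shell and the picture viewer there is one more tool, called after "Emit:" as name(argument=value, ...), one argument or row to a line, values as JSON. carry_out: Moves the arm, as the interface text tells. Shift numbers are shares of 0.02 m and turn numbers shares of 0.12 rad, none past 1 either way. Its arguments: {"type":"object","properties":{"deltas":{"type":"array","items":{"type":"object","properties":{"dx":{"type":"number"},"dy":{"type":"number"},"dz":{"type":"number"},"wx":{"type":"number"},"wy":{"type":"number"},"wz":{"type":"number"},"gripper":{"type":"number"}}}}},"required":["deltas"]}

```bash
mkdir -p pics; cat > h.py <<'E'
import numpy as np, cv2
from bench import robot, eyes
from scipy.spatial.transform import Rotation as Ro
def snap(n,f=None):
    c=eyes.get_calibration(n); im=eyes.snapshot(n)
    if f: cv2.imwrite('pics/'+f,im[:,:,::-1])
    return im,c
def ray(c,u,v):
    f=210/np.tan(np.radians(c['fovy'])/2)
    d=np.array([(u-c['cx'])/f,(v-c['cy'])/f,1]); R=np.array(c['R']); t=np.array(c['t'])
    return -R.T@t, R.T@d
def onz(c,u,v,z):
    o,d=ray(c,u,v); return o+d*(z-o[2])/d[2]
def proj(c,X):
    f=210/np.tan(np.radians(c['fovy'])/2); p=np.array(c['R'])@np.array(X)+np.array(c['t'])
    return np.array([c['cx']+f*p[0]/p[2],c['cy']+f*p[1]/p[2]])
E
python3 - <<'E'
from h import *
for n in ('top','side'):
    im,c=snap(n,n+'0.png'); print(n,c)
o=robot.get_obs(); print(o)
E
```

```text
top {'fovy': 45.46903968779601, 'cx': 291.9904715851718, 'cy': 205.6029903805985, 'R': array([[-9.34571322e-04, -9.99963646e-01, -8.47546818e-03],
       [-9.92347067e-01,  1.97390755e-03, -1.23464174e-01],
       [ 1.23476415e-01,  8.29521991e-03, -9.92312836e-01]]), 't': array([0.05538542, 0.56819097, 1.44376492])}
side {'fovy': 46.63966980842018, 'cx': 273.0613558421728, 'cy': 207.78017470488786, 'R': array([[-0.71336694, -0.7007828 ,  0.00332819],
       [-0.38727132,  0.39025862, -0.83529583],
       [ 0.5840621 , -0.59716134, -0.54979068]]), 't': array([0.44090809, 0.29287463, 1.11222671])}
{'time': 0.1, 'joint_positions': array([-1.41109435e+00,  8.78611524e-02,  1.37205467e+00,  1.76148045e-05,
        1.68362653e+00, -1.03110743e-01]), 'qvel': array([ 0.00032665, -0.00142503, -0.00344915,  0.00171787, -0.00066059,
       -0.00036472]), 'joint_torque': array([ 1.61194301e-03, -3.41253769e+01, -3.03301048e+01,  7.20354309e-02,
        3.04555893e-02, -9.57305633e-05]), 'tool_pos': array([ 0.142835  , -0.53081898,  0.30165653]), 'ee_rot': array([-3.13965510e+00, -2.18093281e-04,  2.62814479e-01]), 'wrist_force': array([ 1.07740436,  0.28740788, -0.00416129]), 'wrist_torque': array([ 0.03354237,  0.03859729, -0.04487409]), 'finger_force': 0.0, 'width': 0.09364384957753491}
```

View pics/top0.png

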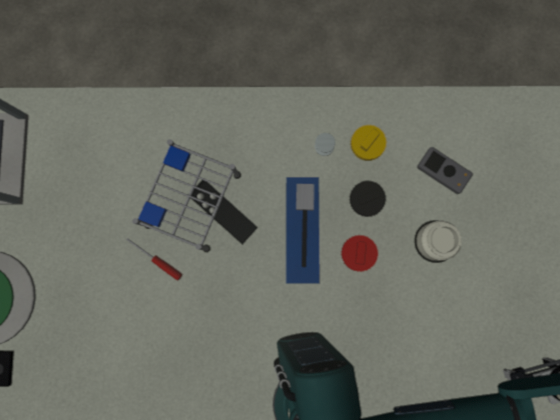

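View pics/side0.png

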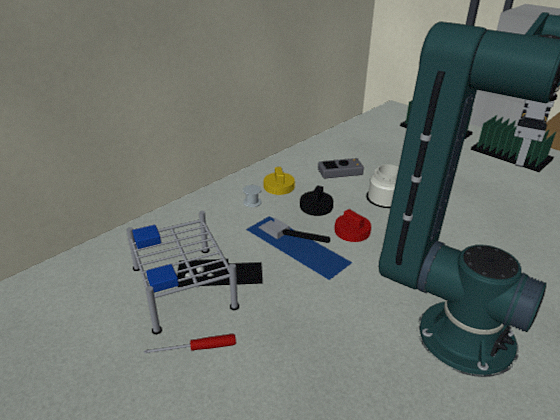

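```bash
python3 - <<'E'
from h import *
im,c=snap('top'); hsv=cv2.cvtColor(im,cv2.COLOR_RGB2HSV)
def P(u,v,z): return onz(c,u,v,z).round(3)
# mat
m=cv2.inRange(hsv,(100,100,40),(130,255,255)); m[:,:260]=0;m[:,340:]=0
m=cv2.morphologyEx(m,cv2.MORPH_CLOSE,np.ones((25,25)))
r=cv2.minAreaRect(max(cv2.findContours(m,0,2)[0],key=cv2.contourArea)); print('mat',r,P(*r[0],.002),[P(*p,.002) for p in cv2.boxPoints(r)])
g=cv2.cvtColor(im,cv2.COLOR_RGB2GRAY)
def box(mask,x0,y0,x1,y1,z,name):
    k=np.zeros_like(mask);k[y0:y1,x0:x1]=mask[y0:y1,x0:x1]
    ct=max(cv2.findContours(k,0,2)[0],key=cv2.contourArea); r=cv2.minAreaRect(ct); print(name,r,P(*r[0],z),[P(*p,z) for p in cv2.boxPoints(r)])
dark=(g<60).astype(np.uint8)*255
box(dark,340,170,395,225,.0275,'lid')
box(dark,290,205,320,275,.05,'handle')
box(dark,205,190,265,250,.014,'bin')
box((g>130).astype(np.uint8)*255,410,215,470,270,.09,'can')
lt=cv2.inRange(hsv,(0,0,60),(180,90,255)); box(lt,293,183,316,212,.01,'trough')
cv2.imwrite('pics/c1.png',cv2.resize(im[130:290,120:330,::-1],None,fx=3.7,fy=3.7,interpolation=2))
cw=eyes.get_calibration('wrist');o=robot.get_obs();T=Ro.from_euler('xyz',o['ee_rot']).as_matrix()
R=np.array(cw['R']); C=-R.T@np.array(cw['t']); print(cw['fovy'],cw['cx'],cw['cy'],'cam in tool',T.T@(C-o['tool_pos']),(R@T).round(3))
E
```

```text
mat ((302.5, 230.0), (104.0, 31.0), 90.0) [0.499 0.023 0.002] [array([0.657, 0.07 , 0.002]), array([ 0.657, -0.024,  0.002]), array([ 0.344, -0.022,  0.002]), array([0.344, 0.07 , 0.002])]
lid ((367.0, 198.0), (34.0, 34.0), 90.0) [ 0.592 -0.168  0.028] [array([ 0.643, -0.118,  0.028]), array([ 0.643, -0.22 ,  0.028]), array([ 0.541, -0.217,  0.028]), array([ 0.541, -0.117,  0.028])]
handle ((304.0, 239.5), (69.0, 28.0), 90.0) [0.467 0.02  0.05 ] [array([0.568, 0.06 , 0.05 ]), array([ 0.568, -0.022,  0.05 ]), array([ 0.368, -0.02 ,  0.05 ]), array([0.368, 0.06 , 0.05 ])]
bin ((232.2325439453125, 219.90087890625), (45.90459060668945, 22.35200309753418), 42.137596130371094) [0.528 0.233 0.014] [array([0.55 , 0.307, 0.014]), array([0.6  , 0.263, 0.014]), array([0.507, 0.16 , 0.014]), array([0.458, 0.204, 0.014])]
can ((441.0, 240.0), (34.0, 38.0), 90.0) [ 0.463 -0.365  0.09 ] [array([ 0.511, -0.313,  0.09 ]), array([ 0.511, -0.42 ,  0.09 ]), array([ 0.416, -0.416,  0.09 ]), array([ 0.416, -0.31 ,  0.09 ])]
trough ((305.0, 196.5), (27.0, 18.0), 90.0) [0.599 0.016 0.01 ] [array([0.64 , 0.043, 0.01 ]), array([ 0.64 , -0.012,  0.01 ]), array([ 0.558, -0.011,  0.01 ]), array([0.558, 0.043, 0.01 ])]
69.93897004872446 279.08186269519575 212.19217848994649 cam in tool [ 0.0832381  -0.00068048 -0.08287752] [[ 0.     1.     0.001]
 [-0.958  0.001 -0.285]
 [-0.285 -0.001  0.958]]
```

View pics/c1.png

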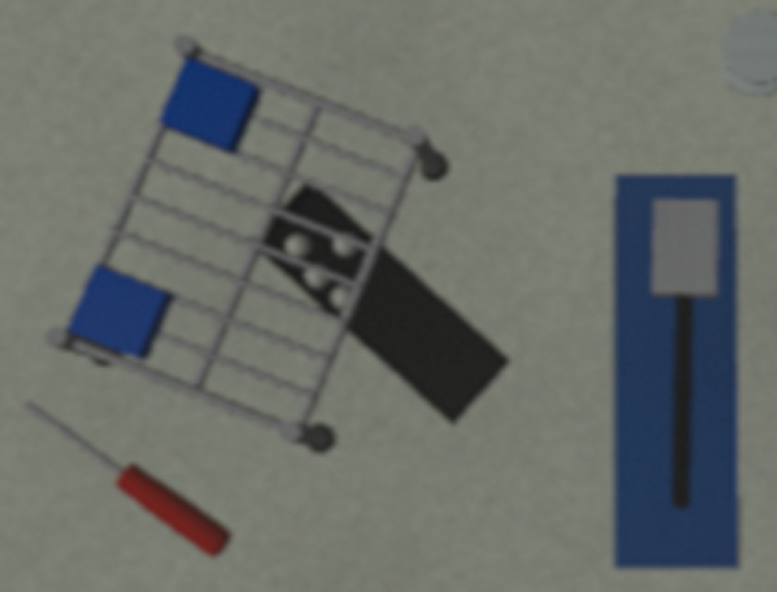

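Emit:
carry_out(
  deltas=[
    {"wz": 0.73},
    {"wz": 0.73},
    {"wz": 0.73},
    {"dx": 0.58, "dy": -1},
    {"dx": 0.58, "dy": -1},
    {"dx": 0.58, "dy": -1},
    {"dx": 0.58, "dy": -1},
    {"dx": 0.58, "dy": -1},
    {"dx": 0.58, "dy": -1},
    {"dx": 0.58, "dy": -1},
    {"dx": 0.58, "dy": -1},
    {"dx": 0.58, "dy": -1},
    {"dx": 0.58, "dy": -1},
    {"dx": 0.58, "dy": -1},
    {"dx": 0.58, "dy": -1},
    {"dx": 0.58, "dy": -1},
    {"dx": 0.58, "dy": -1},
    {"dx": 0.58, "dy": -1},
    {"dx": 0.58, "dy": -1},
    {"dx": 0.58, "dy": -1},
  ],
)

```text
invalid input
```

Emit:
carry_out(
  deltas=[
    {"dx": 0.58, "dy": -1, "dz": 0.2},
    {"dx": 0.58, "dy": -1, "dz": 0.2},
    {"dx": 0.58, "dy": -1, "dz": 0.2},
    {"dx": 0.58, "dy": -1, "dz": 0.2},
    {"dx": 0.58, "dy": -1, "dz": 0.2},
    {"dx": 0.58, "dy": -1, "dz": 0.2},
    {"dx": 0.58, "dy": -1, "dz": 0.2},
    {"dx": 0.58, "dy": -1, "dz": 0.2},
    {"dx": 0.58, "dy": -1, "dz": 0.2},
    {"dx": 0.58, "dy": -1, "dz": 0.2},
    {"dy": -0.4, "dz": 0.2},
    {},
    {},
  ],
)

```text
invalid input
```

```bash
python3 - <<'E'
from h import *
o=robot.get_obs(); print(o['time'],o['tool_pos'],o['ee_rot'],o['joint_positions'])
im,c=snap('wrist','w1.png'); np.save('w1.npy',c,allow_pickle=True)
E
```

```text
0.15 [ 0.14283319 -0.53087761  0.30179643] [-3.13996353e+00 -1.55333158e-04  2.62794627e-01] [-1.41110046e+00  8.77846892e-02  1.37186133e+00 -1.32386579e-05
  1.68358309e+00 -1.03100367e-01]
```

View pics/w1.png

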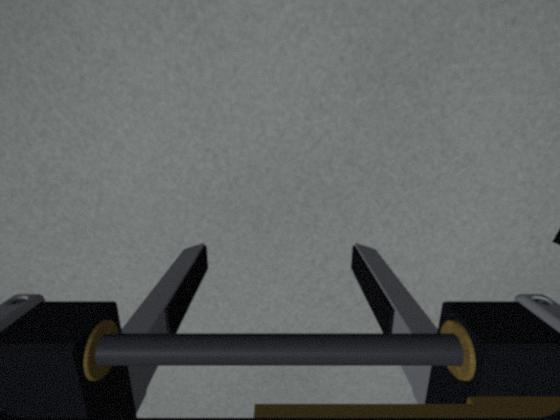

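The picture shows only bare bench, because both moves were refused. I'll resend with every field filled in.

Emit:
carry_out(
  deltas=[
    {"dx": 0, "dy": 0, "dz": 0, "wx": 0, "wy": 0, "wz": 0.73, "gripper": 0},
    {"dx": 0, "dy": 0, "dz": 0, "wx": 0, "wy": 0, "wz": 0.73, "gripper": 0},
    {"dx": 0, "dy": 0, "dz": 0, "wx": 0, "wy": 0, "wz": 0.73, "gripper": 0},
    {"dx": 0.58, "dy": -1, "dz": 0, "wx": 0, "wy": 0, "wz": 0, "gripper": 0},
    {"dx": 0.58, "dy": -1, "dz": 0, "wx": 0, "wy": 0, "wz": 0, "gripper": 0},
    {"dx": 0.58, "dy": -1, "dz": 0, "wx": 0, "wy": 0, "wz": 0, "gripper": 0},
    {"dx": 0.58, "dy": -1, "dz": 0, "wx": 0, "wy": 0, "wz": 0, "gripper": 0},
    {"dx": 0.58, "dy": -1, "dz": 0, "wx": 0, "wy": 0, "wz": 0, "gripper": 0},
    {"dx": 0.58, "dy": -1, "dz": 0, "wx": 0, "wy": 0, "wz": 0, "gripper": 0},
    {"dx": 0.58, "dy": -1, "dz": 0, "wx": 0, "wy": 0, "wz": 0, "gripper": 0},
    {"dx": 0.58, "dy": -1, "dz": 0, "wx": 0, "wy": 0, "wz": 0, "gripper": 0},
    {"dx": 0.58, "dy": -1, "dz": 0, "wx": 0, "wy": 0, "wz": 0, "gripper": 0},
    {"dx": 0.58, "dy": -1, "dz": 0, "wx": 0, "wy": 0, "wz": 0, "gripper": 0},
    {"dx": 0.58, "dy": -1, "dz": 0, "wx": 0, "wy": 0, "wz": 0, "gripper": 0},
    {"dx": 0.58, "dy": -1, "dz": 0, "wx": 0, "wy": 0, "wz": 0, "gripper": 0},
    {"dx": 0.58, "dy": -1, "dz": 0, "wx": 0, "wy": 0, "wz": 0, "gripper": 0},
    {"dx": 0.58, "dy": -1, "dz": 0, "wx": 0, "wy": 0, "wz": 0, "gripper": 0},
    {"dx": 0.58, "dy": -1, "dz": 0, "wx": 0, "wy": 0, "wz": 0, "gripper": 0},
    {"dx": 0.58, "dy": -1, "dz": 0, "wx": 0, "wy": 0, "wz": 0, "gripper": 0},
    {"dx": 0.58, "dy": -1, "dz": 0, "wx": 0, "wy": 0, "wz": 0, "gripper": 0},
  ],
)

```text
time: 1.87
tool_pos: [0.3404, -0.19, 0.3026]
ee_rot: [3.141, -0.0, -0.0]
wrist_force: [0.3, 0.3, -0.7]
width: 0.0939
finger_force: 0.0
```

Emit:
carry_out(
  deltas=[
    {"dx": 0.55, "dy": -0.94, "dz": 0.23, "wx": 0, "wy": 0, "wz": 0, "gripper": 0},
    {"dx": 0.55, "dy": -0.94, "dz": 0.23, "wx": 0, "wy": 0, "wz": 0, "gripper": 0},
    {"dx": 0.55, "dy": -0.94, "dz": 0.23, "wx": 0, "wy": 0, "wz": 0, "gripper": 0},
    {"dx": 0.55, "dy": -0.94, "dz": 0.23, "wx": 0, "wy": 0, "wz": 0, "gripper": 0},
    {"dx": 0.55, "dy": -0.94, "dz": 0.23, "wx": 0, "wy": 0, "wz": 0, "gripper": 0},
    {"dx": 0.55, "dy": -0.94, "dz": 0.23, "wx": 0, "wy": 0, "wz": 0, "gripper": 0},
    {"dx": 0.55, "dy": -0.94, "dz": 0.23, "wx": 0, "wy": 0, "wz": 0, "gripper": 0},
    {"dx": 0.55, "dy": -0.94, "dz": 0.23, "wx": 0, "wy": 0, "wz": 0, "gripper": 0},
    {"dx": 0.55, "dy": -0.94, "dz": 0.23, "wx": 0, "wy": 0, "wz": 0, "gripper": 0},
    {"dx": 0.55, "dy": -0.94, "dz": 0.23, "wx": 0, "wy": 0, "wz": 0, "gripper": 0},
    {"dx": 0.55, "dy": -0.94, "dz": 0.23, "wx": 0, "wy": 0, "wz": 0, "gripper": 0},
    {"dx": 0, "dy": 0, "dz": 0, "wx": 0, "wy": 0, "wz": 0, "gripper": 0},
  ],
)

```text
time: 2.87
tool_pos: [0.4616, 0.0182, 0.2506]
ee_rot: [-3.14, 0.002, 0.004]
wrist_force: [0.4, -1.1, 0.6]
width: 0.0942
finger_force: 0.0
```

```bash
python3 - <<'E'
from h import *
o=robot.get_obs(); print(o['time'],o['tool_pos'],o['ee_rot'])
im,c=snap('wrist','w1.png'); np.save('w1.npy',c,allow_pickle=True)
E
```

```text
2.8667 [0.46159891 0.01816599 0.25063079] [-3.13987902e+00  1.97293064e-03  3.72319724e-03]
```

View pics/w1.png

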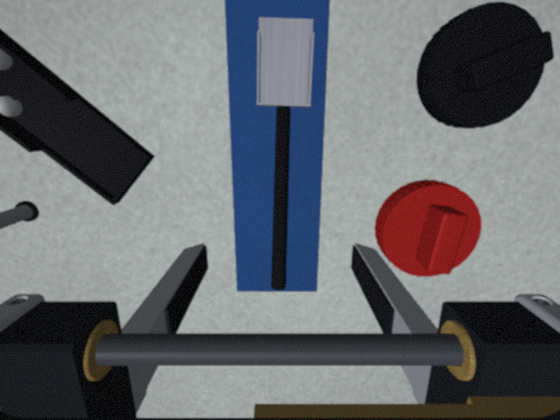

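The scoop lies on the mat with its handle nearly along x, from the foot at (284,107) to the end at (279,288). The black lid is at (483,65) with its bar from (460,80) to (550,42), and the bin's front corner is near (152,156).

```bash
python3 - <<'E'
from h import *
c=np.load('w1.npy',allow_pickle=True).item()
im=cv2.imread('pics/w1.png')
g=im.max(2)
for v,z in ((115,.018),(200,.048),(270,.07)):
    u=np.where(g[v,240:330]<45)[0]+240; print('handle',v,u.min(),u.max(),onz(c,u.mean(),v,z+.008))
for u,v,z in ((258,105,.002),(311,105,.002),(260,17,.004),(312,18,.004)): print('trough',onz(c,u,v,z))
print('handle end',onz(c,279,288,.07))
print('mat end',onz(c,238,291,.002),onz(c,316,291,.002))
print('lid bar', onz(c,472,92,.06),onz(c,553,55,.06))
for u,v in ((153,156),(117,202)): print('bin front',onz(c,u,v,.014))
print(proj(c,[.465,.017,.05]))
E
```

```text
handle 115 277 289 [0.55146812 0.01594053 0.026     ]
handle 200 275 286 [0.47373972 0.01802396 0.056     ]
handle 270 272 285 [0.41132583 0.01962207 0.078     ]
trough [0.5617911  0.04180387 0.002     ]
trough [ 0.56200087 -0.01335081  0.002     ]
trough [0.64124245 0.03845631 0.004     ]
trough [ 0.6405637  -0.01140217  0.004     ]
handle end [0.38738399 0.01908099 0.07      ]
mat end [0.34221238 0.07039824 0.002     ] [ 0.34274774 -0.02716147  0.002     ]
lid bar [ 0.56990012 -0.14372438  0.06      ] [ 0.59839873 -0.20470235  0.06      ]
bin front [0.51012998 0.15233702 0.014     ]
bin front [0.45987873 0.19786049 0.014     ]
[281.48519758 207.12666933]
```

Emit:
carry_out(
  deltas=[
    {"dx": 0.15, "dy": 0, "dz": 0.876, "wx": 0, "wy": 0, "wz": 0.25, "gripper": 0},
    {"dx": 0, "dy": 0, "dz": 0.876, "wx": 0, "wy": 0, "wz": 0, "gripper": 0},
    {"dx": 0, "dy": 0, "dz": 0.876, "wx": 0, "wy": 0, "wz": 0, "gripper": 0},
    {"dx": 0, "dy": 0, "dz": 0.876, "wx": 0, "wy": 0, "wz": 0, "gripper": 0},
    {"dx": 0, "dy": 0, "dz": 0.876, "wx": 0, "wy": 0, "wz": 0, "gripper": 0},
    {"dx": 0, "dy": 0, "dz": 0.876, "wx": 0, "wy": 0, "wz": 0, "gripper": 0},
    {"dx": 0, "dy": 0, "dz": 0.876, "wx": 0, "wy": 0, "wz": 0, "gripper": 0},
    {"dx": 0, "dy": 0, "dz": 0, "wx": 0, "wy": 0, "wz": 0, "gripper": 255},
    {"dx": 0, "dy": 0, "dz": 0, "wx": 0, "wy": 0, "wz": 0, "gripper": 255},
    {"dx": 0, "dy": 0, "dz": 0, "wx": 0, "wy": 0, "wz": 0, "gripper": 255},
    {"dx": 0, "dy": 0, "dz": 0, "wx": 0, "wy": 0, "wz": 0, "gripper": 255},
    {"dx": 0, "dy": 0, "dz": 0, "wx": 0, "wy": 0, "wz": 0, "gripper": 255},
    {"dx": 0, "dy": 0, "dz": 0, "wx": 0, "wy": 0, "wz": 0, "gripper": 255},
  ],
)

```text
time: 4.0
tool_pos: [0.4647, 0.0155, 0.1305]
ee_rot: [3.141, -0.002, -0.03]
wrist_force: [0.1, -0.0, -0.3]
width: 0.0573
finger_force: 0.0
```

Emit:
carry_out(
  deltas=[
    {"dx": 0, "dy": -0.1, "dz": 0.1, "wx": 0, "wy": 0, "wz": 0, "gripper": 255},
    {"dx": 0, "dy": 0, "dz": 0, "wx": 0, "wy": 0, "wz": 0, "gripper": 255},
    {"dx": 0, "dy": 0, "dz": 0, "wx": 0, "wy": 0, "wz": 0, "gripper": 255},
    {"dx": 0, "dy": 0, "dz": 0, "wx": 0, "wy": 0, "wz": 0, "gripper": 255},
    {"dx": 0, "dy": 0, "dz": 0, "wx": 0, "wy": 0, "wz": 0, "gripper": 255},
    {"dx": 0, "dy": 0, "dz": 0, "wx": 0, "wy": 0, "wz": 0, "gripper": 255},
    {"dx": 0, "dy": 0, "dz": 0, "wx": 0, "wy": 0, "wz": 0, "gripper": 255},
    {"dx": 0, "dy": 0, "dz": 0, "wx": 0, "wy": 0, "wz": 0, "gripper": 255},
    {"dx": 0, "dy": 0, "dz": 0, "wx": 0, "wy": 0, "wz": 0, "gripper": 255},
    {"dx": 0, "dy": 0, "dz": 0, "wx": 0, "wy": 0, "wz": 0, "gripper": 255},
  ],
)

```text
time: 4.83
tool_pos: [0.4641, 0.0177, 0.1274]
ee_rot: [-3.142, 0.0, -0.03]
wrist_force: [0.4, 0.6, 1.1]
width: 0.0138
finger_force: 30.0
```

Emit:
carry_out(
  deltas=[
    {"dx": 0, "dy": 0, "dz": -1, "wx": 0, "wy": 0, "wz": 0, "gripper": 255},
    {"dx": 0, "dy": 0, "dz": -1, "wx": 0, "wy": 0, "wz": 0, "gripper": 255},
    {"dx": 0, "dy": 0, "dz": -1, "wx": 0, "wy": 0, "wz": 0, "gripper": 255},
    {"dx": 0, "dy": 0, "dz": -1, "wx": 0, "wy": 0, "wz": 0, "gripper": 255},
    {"dx": 0, "dy": 0, "dz": 0, "wx": 0, "wy": 0, "wz": -0.9, "gripper": 255},
    {"dx": 0, "dy": 0, "dz": 0, "wx": 0, "wy": 0, "wz": -0.9, "gripper": 255},
    {"dx": 0, "dy": 0, "dz": 0, "wx": 0, "wy": 0, "wz": -0.9, "gripper": 255},
    {"dx": 0, "dy": 0, "dz": 0, "wx": 0, "wy": 0, "wz": -0.9, "gripper": 255},
    {"dx": 0, "dy": 0, "dz": 0, "wx": 0, "wy": 0, "wz": -0.9, "gripper": 255},
    {"dx": 0, "dy": 0, "dz": 0, "wx": 0, "wy": 0, "wz": -0.9, "gripper": 255},
    {"dx": 0, "dy": 0, "dz": 0, "wx": 0, "wy": 0, "wz": -0.9, "gripper": 255},
    {"dx": 0, "dy": 0, "dz": 0, "wx": 0, "wy": 0, "wz": -0.9, "gripper": 255},
    {"dx": 0.12, "dy": -0.9, "dz": 0, "wx": 0, "wy": 0, "wz": 0, "gripper": 255},
    {"dx": 0.12, "dy": -0.9, "dz": 0, "wx": 0, "wy": 0, "wz": 0, "gripper": 255},
    {"dx": 0.12, "dy": -0.9, "dz": 0, "wx": 0, "wy": 0, "wz": 0, "gripper": 255},
    {"dx": 0.12, "dy": -0.9, "dz": 0, "wx": 0, "wy": 0, "wz": 0, "gripper": 255},
    {"dx": 0.12, "dy": -0.9, "dz": 0, "wx": 0, "wy": 0, "wz": 0, "gripper": 255},
    {"dx": 0, "dy": 0, "dz": 0, "wx": 0, "wy": 0, "wz": 0, "gripper": 255},
  ],
)

```text
time: 6.33
tool_pos: [0.4036, 0.0885, 0.2069]
ee_rot: [-3.14, 0.001, 0.837]
wrist_force: [0.9, 0.8, -1.5]
width: 0.0135
finger_force: 30.0
```

```bash
python3 - <<'E'
from h import *
o=robot.get_obs(); print(o['time'],o['tool_pos'],o['ee_rot'],o['width'])
im,c=snap('wrist'); np.save('w2.npy',c,allow_pickle=True)
cv2.imwrite('pics/w2.png',im[:,:,::-1])
cv2.imwrite('pics/w2b.png',cv2.resize(im[:300,:,::-1],None,fx=1.42,fy=1.42))
E
```

```text
6.3333 [0.40360533 0.0885477  0.20689806] [-3.13950630e+00  8.89827067e-04  8.36667612e-01] 0.013516339467399458
```

View pics/w2b.png

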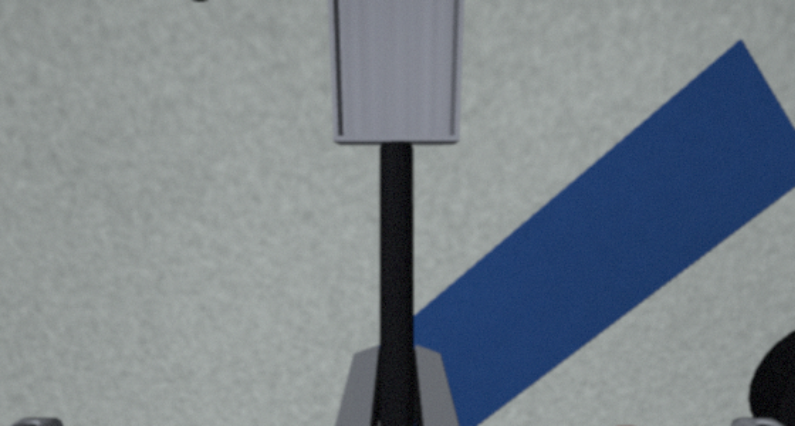

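Emit:
carry_out(
  deltas=[
    {"dx": 0, "dy": 1, "dz": -0.8, "wx": 0, "wy": 0, "wz": 0, "gripper": 255},
    {"dx": 0, "dy": 1, "dz": -0.8, "wx": 0, "wy": 0, "wz": 0, "gripper": 255},
    {"dx": 0, "dy": 1, "dz": -0.8, "wx": 0, "wy": 0, "wz": 0, "gripper": 255},
    {"dx": 0, "dy": 1, "dz": -0.8, "wx": 0, "wy": 0, "wz": 0, "gripper": 255},
    {"dx": 0, "dy": 1, "dz": -0.8, "wx": 0, "wy": 0, "wz": 0, "gripper": 255},
    {"dx": 0, "dy": 0, "dz": 0, "wx": 0, "wy": 1, "wz": 0, "gripper": 255},
    {"dx": 0, "dy": 0, "dz": 0, "wx": 0, "wy": 1, "wz": 0, "gripper": 255},
    {"dx": 0, "dy": 0, "dz": 0, "wx": 0, "wy": 1, "wz": 0, "gripper": 255},
    {"dx": 0, "dy": 0, "dz": 0, "wx": 0, "wy": 0, "wz": 0, "gripper": 255},
  ],
)

```text
time: 7.13
tool_pos: [0.4787, 0.0173, 0.2861]
ee_rot: [-3.141, -0.36, 0.829]
wrist_force: [0.5, -1.1, -0.7]
width: 0.0136
finger_force: 30.0
```

```bash
python3 - <<'E'
from h import *
o=robot.get_obs(); print(o['time'],o['tool_pos'],o['ee_rot'],o['width'])
im,c=snap('wrist'); np.save('w2.npy',c,allow_pickle=True)
cv2.imwrite('pics/w2.png',im[:,:,::-1])
cv2.imwrite('pics/w3b.png',cv2.resize(im[:,:,::-1],None,fx=1.42,fy=1.42))
E
```

```text
7.1333 [0.47865998 0.01725123 0.28606496] [-3.14052469 -0.3599125   0.82857288] 0.013597588771162739
```

View pics/w3b.png

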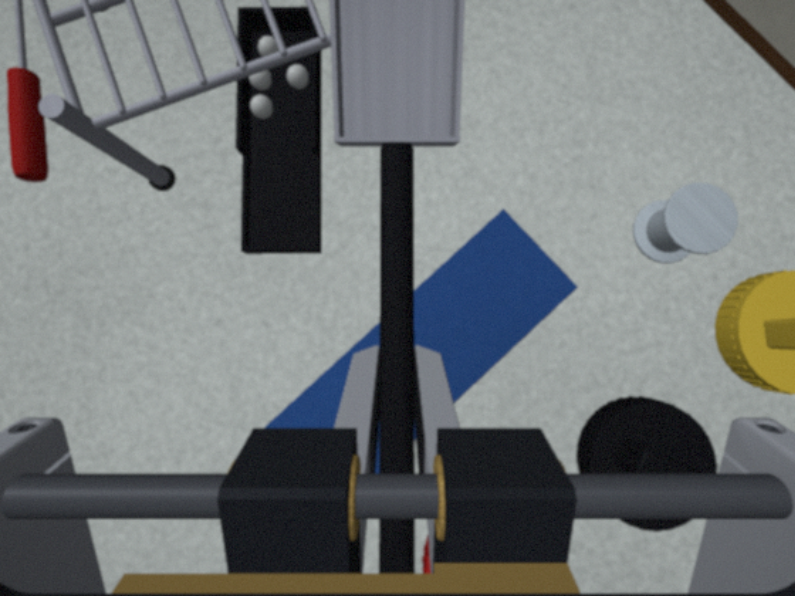

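The whole bin is in view, with its front edge from (243,251) to (321,251) and its back edge near row 8. Four beads show, at (267,45), (260,78), (297,76) and (261,106), and the front rail runs from (97,124) to (328,42).

```bash
python3 - <<'E'
from h import *
c=np.load('w2.npy',allow_pickle=True).item()
im=cv2.imread('pics/w2.png'); g=im.max(2)
A=[];B=[]
for v in range(115,172,8):
    u=np.where(g[v,150:232]<60)[0]+150; a=onz(c,u.min()-.5,v,.014);b=onz(c,u.max()+.5,v,.014);A.append(a);B.append(b)
A=np.array(A);B=np.array(B)
M=(A+B)/2; d=M[0]-M[-1]; d/=np.linalg.norm(d); yaw=np.arctan2(d[1],d[0]); print('width',np.linalg.norm(A-B,axis=1).round(4),'yaw',yaw)
for X in (A,B): e=X[0]-X[-1]; print(np.arctan2(e[1],e[0]))
col=g[100:200,198]; vf=100+np.where(col<60)[0].max()+.5; F=onz(c,198,vf,.014); 
s=(F-M.mean(0))@d; front=M.mean(0)+s*d; back=front+d*.214; print('vf',vf,'front outer',front,'bin_back',back)
L=np.array([-d[1],d[0],0])
for q in ((267,45),(260,78),(297,76),(261,106)):
    p=onz(c,q[0]/1.42,q[1]/1.42,.014)-back; print('bead from back',-p@d,'lat',p@L)
p1=onz(c,97/1.42,126/1.42,.102);p2=onz(c,328/1.42,42/1.42,.102)
print('rail',p1,p2,[((p-back)@d,(p-back)@L) for p in (p1,p2)])
print('post top', (onz(c,50/1.42,108/1.42,.13)-back)@np.c_[d,L], 'base',(onz(c,162/1.42,180/1.42,0.)-back)@np.c_[d,L])
bb=np.where(g[0:40,195]<60)[0]; print('back top row',bb.min(), (onz(c,195,bb.min(),.03)-back)@d)
o=robot.get_obs();T=Ro.from_euler('xyz',o['ee_rot']).as_matrix()
# trough check: back wall top corners in image (335,143),(459,143) -> tool frame expected
X=o['tool_pos']+T@np.array([.137-.04,0,.1154-.012]); print('proj back wall top exp',proj(c,X)*1.42)
E
```

```text
width [0.07   0.0712 0.0711 0.0709 0.0708 0.0706 0.0705 0.0704] yaw 0.8395573415532098
0.8372522308721777
0.8418631977758678
vf 177.5 front outer [0.48273879 0.17737058 0.014     ] bin_back [0.62564636 0.33666096 0.014     ]
bead from back 0.018803164877422302 lat 0.014598986960950458
bead from back 0.05075699563971587 lat 0.020729829370937643
bead from back 0.04922576892432935 lat -0.013552849826481594
bead from back 0.07765859526258166 lat 0.019475044028532795
rail [0.45322684 0.30399471 0.102     ] [0.61484031 0.2399213  0.102     ] [(np.float64(-0.1394554930556155), np.float64(0.10652578368642832)), (np.float64(-0.07922413430326238), np.float64(-0.05655854685728902))]
post top [-0.14135151  0.11689144] base [-0.14131359  0.11670187]
back top row 6 0.00411620159778575
proj back wall top exp [397.94635476 141.16349316]
```

Emit:
carry_out(
  deltas=[
    {"dx": 0, "dy": 0, "dz": 0, "wx": 0, "wy": -1, "wz": 0, "gripper": 255},
    {"dx": 0, "dy": 0, "dz": 0, "wx": 0, "wy": -1, "wz": 0, "gripper": 255},
    {"dx": 0, "dy": 0, "dz": 0, "wx": 0, "wy": -1, "wz": 0, "gripper": 255},
    {"dx": 0, "dy": 0, "dz": 0, "wx": 0, "wy": 0, "wz": -0.09, "gripper": 255},
    {"dx": 0.2, "dy": -0.87, "dz": 0, "wx": 0, "wy": 0, "wz": 0, "gripper": 255},
    {"dx": 0.2, "dy": -0.87, "dz": 0, "wx": 0, "wy": 0, "wz": 0, "gripper": 255},
    {"dx": 0.2, "dy": -0.87, "dz": 0, "wx": 0, "wy": 0, "wz": 0, "gripper": 255},
    {"dx": 0.2, "dy": -0.87, "dz": 0, "wx": 0, "wy": 0, "wz": 0, "gripper": 255},
    {"dx": 0.2, "dy": -0.87, "dz": 0, "wx": 0, "wy": 0, "wz": 0, "gripper": 255},
    {"dx": 0.2, "dy": -0.87, "dz": 0, "wx": 0, "wy": 0, "wz": 0, "gripper": 255},
    {"dx": 0, "dy": 0, "dz": 0.6, "wx": 0, "wy": 0, "wz": 0, "gripper": 255},
    {"dx": 0, "dy": 0, "dz": 0.6, "wx": 0, "wy": 0, "wz": 0, "gripper": 255},
    {"dx": 0, "dy": 0, "dz": 0, "wx": 0, "wy": 0, "wz": 0, "gripper": 255},
    {"dx": 0, "dy": 0, "dz": 0, "wx": 0, "wy": 0, "wz": 0, "gripper": 255},
  ],
)

```text
time: 8.35
tool_pos: [0.4172, 0.1064, 0.2616]
ee_rot: [-3.14, 0.003, 0.844]
wrist_force: [-0.5, 0.2, -1.5]
width: 0.0137
finger_force: 30.0
```

```bash
cat >> h.py <<'E'
BB=np.array([.6256,.3367]); BY=.8395
def binrel():
    o=robot.get_obs(); d=np.array([np.cos(BY),np.sin(BY)]); l=np.array([-d[1],d[0]])
    p=np.array(o['tool_pos'][:2])-BB; R=Ro.from_euler('xyz',o['ee_rot']).as_matrix()
    tr=np.array(o['tool_pos'])+R@[.137,0,.1154]
    q=tr[:2]-BB
    print('t',round(o['time'],2),'tcp dist',(-p@d).round(4),'lat',(p@l).round(4),'z',o['tool_pos'][2].round(4),'yawerr',np.round(np.arctan2(R[1,0],R[0,0])-BY,4),'noseup',np.arcsin(R[2,0]).round(4),'trough dist',(-q@d).round(4),'lat',(q@l).round(4),'z',tr[2].round(4),'f',np.round(o['wrist_force'],1))
E
python3 -c "
from h import *
binrel()"
```

```text
t 8.35 tcp dist 0.3106 lat 0.0013 z 0.2616 yawerr 0.0045 noseup -0.0027 trough dist 0.1739 lat 0.0021 z 0.1458 f [-0.5  0.2 -1.5]
```

Emit:
carry_out(
  deltas=[
    {"dx": -0.1, "dy": 0.08, "dz": 0.885, "wx": 0, "wy": 0, "wz": 0.03, "gripper": 255},
    {"dx": 0, "dy": 0, "dz": 0.885, "wx": 0, "wy": 0, "wz": 0, "gripper": 255},
    {"dx": 0, "dy": 0, "dz": 0.885, "wx": 0, "wy": 0, "wz": 0, "gripper": 255},
    {"dx": 0, "dy": 0, "dz": 0.885, "wx": 0, "wy": 0, "wz": 0, "gripper": 255},
    {"dx": 0, "dy": 0, "dz": 0.885, "wx": 0, "wy": 0, "wz": 0, "gripper": 255},
    {"dx": 0, "dy": 0, "dz": 0.885, "wx": 0, "wy": 0, "wz": 0, "gripper": 255},
    {"dx": 0, "dy": 0, "dz": 0, "wx": 0, "wy": 0, "wz": 0, "gripper": 255},
    {"dx": 0, "dy": 0, "dz": 0, "wx": 0, "wy": 0, "wz": 0, "gripper": 255},
  ],
)

```text
time: 9.02
tool_pos: [0.4172, 0.1039, 0.1566]
ee_rot: [-3.14, 0.002, 0.84]
wrist_force: [1.2, 0.3, -0.9]
width: 0.0137
finger_force: 30.0
```

```bash
python3 - <<'E'
from h import *
binrel(); im,c=snap('wrist'); cv2.imwrite('pics/w4.png',im[:,:,::-1]); np.save('w4.npy',c,allow_pickle=True); im,c=snap('side'); cv2.imwrite('pics/s4.png',cv2.resize(im[180:360,80:360,::-1],None,fx=2.8,fy=2.8))
binrel()
E
```

```text
t 9.02 tcp dist 0.3124 lat -0.0004 z 0.1566 yawerr 0.0006 noseup -0.0018 trough dist 0.1756 lat -0.0001 z 0.0409 f [ 1.2  0.3 -0.9]
t 9.12 tcp dist 0.3114 lat -0.0009 z 0.1585 yawerr 0.0011 noseup 0.0016 trough dist 0.1742 lat -0.001 z 0.0433 f [-0.1 -1.4 -1. ]
```

View pics/w4.png

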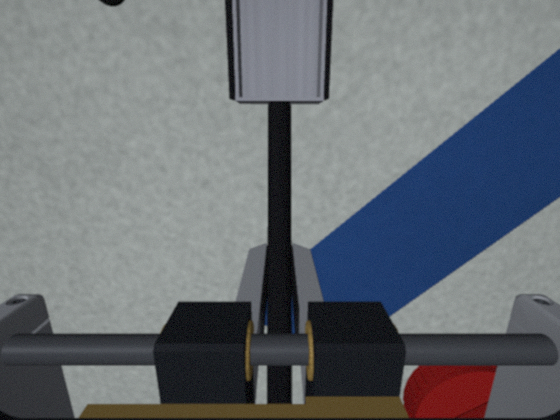

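Black bin edges show symmetrically on both sides of the trough, at columns 226 and 332, so the lateral alignment is good.

Emit:
carry_out(
  deltas=[
    {"dx": 0.42, "dy": 0, "dz": 0.43, "wx": 0, "wy": 0, "wz": 0, "gripper": 255},
    {"dx": 0.42, "dy": 0, "dz": 0.43, "wx": 0, "wy": 0, "wz": 0, "gripper": 255},
    {"dx": 0.42, "dy": 0, "dz": 0.43, "wx": 0, "wy": 0, "wz": 0, "gripper": 255},
    {"dx": 0, "dy": 0, "dz": 0.05, "wx": 0, "wy": -0.12, "wz": 0, "gripper": 255},
    {"dx": 0, "dy": 0, "dz": 0, "wx": 0, "wy": 0, "wz": 0, "gripper": 255},
    {"dx": 0, "dy": 0, "dz": 0, "wx": 0, "wy": 0, "wz": 0, "gripper": 255},
  ],
)

```text
time: 9.62
tool_pos: [0.4346, 0.1237, 0.1307]
ee_rot: [3.141, 0.014, 0.842]
wrist_force: [-0.5, 0.6, -0.2]
width: 0.0138
finger_force: 30.0
```

```bash
python3 -c "
from h import *
binrel(); snap('top'); binrel()"
```

```text
t 9.62 tcp dist 0.2861 lat -0.0001 z 0.1307 yawerr 0.0024 noseup -0.014 trough dist 0.1507 lat 0.0002 z 0.0134 f [-0.5  0.6 -0.2]
t 9.67 tcp dist 0.2863 lat -0.0001 z 0.1308 yawerr 0.0022 noseup -0.0141 trough dist 0.151 lat 0.0002 z 0.0135 f [0.3 0.3 0.1]
```

Emit:
carry_out(
  deltas=[
    {"dx": 0.25, "dy": 0, "dz": 0.06, "wx": 0, "wy": 0, "wz": 0, "gripper": 255},
    {"dx": 0.25, "dy": 0, "dz": 0, "wx": 0, "wy": 0, "wz": 0, "gripper": 255},
    {"dx": 0.25, "dy": 0, "dz": 0, "wx": 0, "wy": 0, "wz": 0, "gripper": 255},
    {"dx": 0.25, "dy": 0, "dz": 0, "wx": 0, "wy": 0, "wz": 0, "gripper": 255},
    {"dx": 0.25, "dy": 0, "dz": 0, "wx": 0, "wy": 0, "wz": 0, "gripper": 255},
    {"dx": 0.25, "dy": 0, "dz": 0, "wx": 0, "wy": 0, "wz": 0, "gripper": 255},
    {"dx": 0.25, "dy": 0, "dz": 0, "wx": 0, "wy": 0, "wz": 0, "gripper": 255},
    {"dx": 0.25, "dy": 0, "dz": 0, "wx": 0, "wy": 0, "wz": 0, "gripper": 255},
    {"dx": 0.25, "dy": 0, "dz": 0, "wx": 0, "wy": 0, "wz": 0, "gripper": 255},
    {"dx": 0.25, "dy": 0, "dz": 0, "wx": 0, "wy": 0, "wz": 0, "gripper": 255},
    {"dx": 0.25, "dy": 0, "dz": 0, "wx": 0, "wy": 0, "wz": 0, "gripper": 255},
    {"dx": 0.25, "dy": 0, "dz": 0, "wx": 0, "wy": 0, "wz": 0, "gripper": 255},
  ],
)

```text
time: 10.67
tool_pos: [0.4744, 0.1684, 0.1283]
ee_rot: [3.142, 0.015, 0.841]
wrist_force: [-1.9, -1.4, 5.0]
width: 0.0137
finger_force: 30.0
```

```bash
python3 -c "
from h import *
binrel(); snap('top'); binrel()"
```

```text
t 10.67 tcp dist 0.2263 lat 0.0001 z 0.1283 yawerr 0.0017 noseup -0.0145 trough dist 0.0909 lat 0.0003 z 0.011 f [-1.9 -1.4  5. ]
t 10.72 tcp dist 0.2254 lat 0.0001 z 0.1284 yawerr 0.0019 noseup -0.0132 trough dist 0.09 lat 0.0003 z 0.0112 f [-0.  -0.8  3.2]
```

Emit:
carry_out(
  deltas=[
    {"dx": 0.25, "dy": 0, "dz": 0, "wx": 0, "wy": 0, "wz": 0, "gripper": 255},
    {"dx": 0.25, "dy": 0, "dz": 0, "wx": 0, "wy": 0, "wz": 0, "gripper": 255},
    {"dx": 0.25, "dy": 0, "dz": 0, "wx": 0, "wy": 0, "wz": 0, "gripper": 255},
    {"dx": 0.25, "dy": 0, "dz": 0, "wx": 0, "wy": 0, "wz": 0, "gripper": 255},
    {"dx": 0.25, "dy": 0, "dz": 0, "wx": 0, "wy": 0, "wz": 0, "gripper": 255},
    {"dx": 0.25, "dy": 0, "dz": 0, "wx": 0, "wy": 0, "wz": 0, "gripper": 255},
    {"dx": 0.25, "dy": 0, "dz": 0, "wx": 0, "wy": 0, "wz": 0, "gripper": 255},
    {"dx": 0.25, "dy": 0, "dz": 0, "wx": 0, "wy": 0, "wz": 0, "gripper": 255},
  ],
)

```text
time: 11.38
tool_pos: [0.5009, 0.198, 0.1278]
ee_rot: [3.142, 0.015, 0.841]
wrist_force: [-2.7, -2.8, 6.0]
width: 0.014
finger_force: 30.0
```

```bash
python3 -c "
from h import *
binrel(); im,c=snap('top'); binrel()
cv2.imwrite('pics/t5.png',cv2.resize(im[160:260,160:280,::-1],None,fx=5,fy=5,interpolation=2))"
```

```text
t 11.38 tcp dist 0.1865 lat 0.0002 z 0.1278 yawerr 0.0018 noseup -0.0154 trough dist 0.0513 lat 0.0004 z 0.0103 f [-2.7 -2.8  6. ]
t 11.43 tcp dist 0.1856 lat 0.0001 z 0.1278 yawerr 0.0019 noseup -0.0136 trough dist 0.0501 lat 0.0004 z 0.0106 f [-0.9 -1.8  3.5]
```

View pics/t5.png

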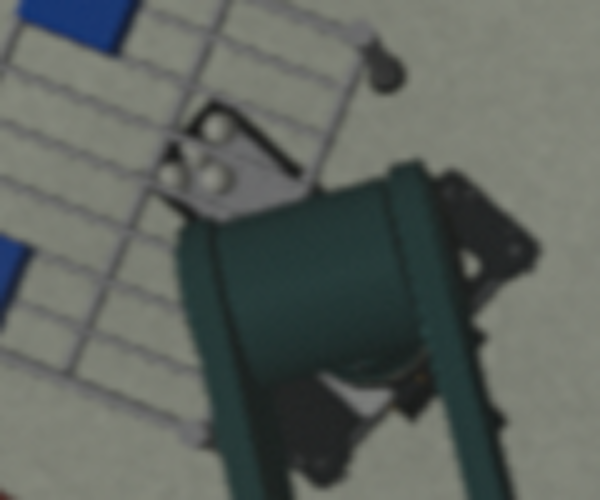

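Four beads are gathered at the back, at (220,125), (195,150), (172,175) and (213,180), with the trough beneath or against them. I'll push the last centimetre.

Emit:
carry_out(
  deltas=[
    {"dx": 0.15, "dy": 0, "dz": 0, "wx": 0, "wy": 0, "wz": 0, "gripper": 255},
    {"dx": 0.15, "dy": 0, "dz": 0, "wx": 0, "wy": 0, "wz": 0, "gripper": 255},
    {"dx": 0.15, "dy": 0, "dz": 0, "wx": 0, "wy": 0, "wz": 0, "gripper": 255},
    {"dx": 0, "dy": 0, "dz": 0, "wx": 0, "wy": 0, "wz": 0, "gripper": 255},
  ],
)

```text
time: 11.77
tool_pos: [0.5069, 0.2046, 0.1276]
ee_rot: [3.141, 0.015, 0.841]
wrist_force: [-1.8, -3.7, 5.3]
width: 0.0134
finger_force: 30.0
```

```bash
python3 -c "
from h import *
binrel(); im,c=snap('top'); binrel()
cv2.imwrite('pics/t6.png',cv2.resize(im[170:210,180:230,::-1],None,fx=10,fy=10,interpolation=2))"
```

```text
t 11.77 tcp dist 0.1776 lat 0.0001 z 0.1276 yawerr 0.0019 noseup -0.0153 trough dist 0.0424 lat 0.0004 z 0.0101 f [-1.8 -3.7  5.3]
t 11.82 tcp dist 0.1777 lat 0.0001 z 0.1276 yawerr 0.0018 noseup -0.0151 trough dist 0.0424 lat 0.0004 z 0.0101 f [-2.7 -3.1  4.7]
```

Emit:
carry_out(
  deltas=[
    {"dx": -0.23, "dy": 0, "dz": 0, "wx": 0, "wy": 0.33, "wz": 0, "gripper": 255},
    {"dx": -0.23, "dy": 0, "dz": 0, "wx": 0, "wy": 0.33, "wz": 0, "gripper": 255},
    {"dx": -0.23, "dy": 0, "dz": 0, "wx": 0, "wy": 0.33, "wz": 0, "gripper": 255},
    {"dx": -0.23, "dy": 0, "dz": 0, "wx": 0, "wy": 0.33, "wz": 0, "gripper": 255},
    {"dx": -0.23, "dy": 0, "dz": 0, "wx": 0, "wy": 0.33, "wz": 0, "gripper": 255},
    {"dx": -0.23, "dy": 0, "dz": 0, "wx": 0, "wy": 0.33, "wz": 0, "gripper": 255},
    {"dx": 0, "dy": 0, "dz": 0, "wx": 0, "wy": 0, "wz": 0, "gripper": 255},
    {"dx": 0, "dy": 0, "dz": 0, "wx": 0, "wy": 0, "wz": 0, "gripper": 255},
    {"dx": 0, "dy": 0, "dz": 0, "wx": 0, "wy": 0, "wz": 0, "gripper": 255},
  ],
)

```text
time: 12.57
tool_pos: [0.4884, 0.1843, 0.1247]
ee_rot: [-3.141, -0.222, 0.841]
wrist_force: [0.8, 0.1, -1.8]
width: 0.0138
finger_force: 30.0
```

```bash
python3 -c "
from h import *
binrel(); im,c=snap('top')
i2,_=snap('wrist'); a=cv2.resize(im[165:225,170:250,::-1],(560,420),interpolation=2)
cv2.imwrite('pics/t7.png',cv2.resize(np.hstack([a,i2[:,:,::-1]]),(800,300)))"
```

```text
t 12.57 tcp dist 0.205 lat 0.0003 z 0.1247 yawerr 0.0015 noseup 0.222 trough dist 0.046 lat 0.0006 z 0.0423 f [ 0.8  0.1 -1.8]
```

View pics/t7.png

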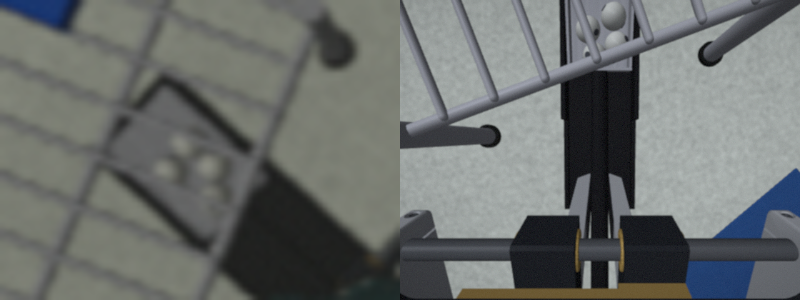

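All four beads sit in the trough against its back wall, in the left view at (165,168), (182,145), (208,165) and (212,190). The bin behind it is empty.

Emit:
carry_out(
  deltas=[
    {"dx": -0.25, "dy": 0, "dz": -0.06, "wx": 0, "wy": 0, "wz": 0, "gripper": 255},
    {"dx": -0.49, "dy": 0, "dz": -0.11, "wx": 0, "wy": 0, "wz": 0, "gripper": 255},
    {"dx": -0.49, "dy": 0, "dz": -0.11, "wx": 0, "wy": 0, "wz": 0, "gripper": 255},
    {"dx": -0.49, "dy": 0, "dz": -0.11, "wx": 0, "wy": 0, "wz": 0, "gripper": 255},
    {"dx": -0.49, "dy": 0, "dz": -0.11, "wx": 0, "wy": 0, "wz": 0, "gripper": 255},
    {"dx": -0.49, "dy": 0, "dz": -0.11, "wx": 0, "wy": 0, "wz": 0, "gripper": 255},
    {"dx": -0.49, "dy": 0, "dz": -0.11, "wx": 0, "wy": 0, "wz": 0, "gripper": 255},
    {"dx": -0.49, "dy": 0, "dz": -0.11, "wx": 0, "wy": 0, "wz": 0, "gripper": 255},
    {"dx": -0.49, "dy": 0, "dz": -0.11, "wx": 0, "wy": 0, "wz": 0, "gripper": 255},
    {"dx": -0.49, "dy": 0, "dz": -0.11, "wx": 0, "wy": 0, "wz": 0, "gripper": 255},
    {"dx": -0.49, "dy": 0, "dz": -0.11, "wx": 0, "wy": 0, "wz": 0, "gripper": 255},
    {"dx": 0.08, "dy": 0, "dz": -0.37, "wx": 0, "wy": 0, "wz": 0, "gripper": 255},
    {"dx": 0.165, "dy": 0, "dz": -0.73, "wx": 0, "wy": 0, "wz": 0, "gripper": 255},
    {"dx": 0.165, "dy": 0, "dz": -0.73, "wx": 0, "wy": 0, "wz": 0, "gripper": 255},
    {"dx": 0.165, "dy": 0, "dz": -0.73, "wx": 0, "wy": 0, "wz": 0, "gripper": 255},
    {"dx": 0.165, "dy": 0, "dz": -0.73, "wx": 0, "wy": 0, "wz": 0, "gripper": 255},
    {"dx": 0.165, "dy": 0, "dz": -0.73, "wx": 0, "wy": 0, "wz": 0, "gripper": 255},
    {"dx": 0.165, "dy": 0, "dz": -0.73, "wx": 0, "wy": 0, "wz": 0, "gripper": 255},
    {"dx": 0.165, "dy": 0, "dz": -0.73, "wx": 0, "wy": 0, "wz": 0, "gripper": 255},
    {"dx": 0.165, "dy": 0, "dz": -0.73, "wx": 0, "wy": 0, "wz": 0, "gripper": 255},
  ],
)

```text
time: 14.33
tool_pos: [0.4181, 0.1053, 0.254]
ee_rot: [3.141, -0.224, 0.841]
wrist_force: [-0.3, -0.5, -1.2]
width: 0.014
finger_force: 30.0
```

```bash
python3 - <<'E'
from h import *
o=robot.get_obs(); print(o['time'],o['tool_pos'],o['ee_rot'],o['joint_positions'].round(2))
im,c=snap('top'); g=im.min(2)
m=np.zeros_like(g); m[215:270,405:475]=(g[215:270,405:475]>140)*255
ct=max(cv2.findContours(m,0,2)[0],key=cv2.contourArea); print('area',cv2.contourArea(ct)); 
x=cv2.resize(im[215:270,405:475,::-1],None,fx=5.6,fy=5.6,interpolation=2)
im2,c2=snap('side'); y=cv2.resize(im2[150:220,355:425,::-1],None,fx=5,fy=5,interpolation=2)
w,_=snap('wrist'); w=cv2.resize(w[:200,150:420,::-1],None,fx=1.14,fy=1.14)
H=x.shape[0]
pad=lambda a:cv2.copyMakeBorder(a,0,360-a.shape[0],0,0,0)
a=np.hstack([pad(x),pad(y)]); cv2.imwrite('pics/m8.png',a)
cv2.imwrite('pics/w8.png',w)
E
```

```text
14.3333 [0.41806115 0.10533151 0.25399785] [ 3.1408977  -0.22412882  0.8414226 ] [ 0.02 -0.27  1.81  0.16  1.45  0.74]
area 14.0
```

View pics/m8.png

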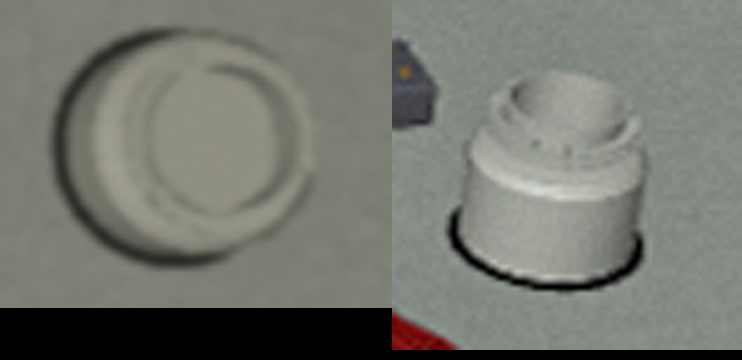

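The top view (left) puts the mouth centre near crop (214,138) and the side view near (178,106) in its own crop. I'll triangulate the two.

```bash
python3 - <<'E'
from h import *
c1=eyes.get_calibration('top');c2=eyes.get_calibration('side')
a=(405+214/5.6-.4,215+138/5.6-.4); b=(355+178/5-.4,150+106/5-.4)
print(onz(c1,*a,.104),onz(c2,*b,.104))
o1,d1=ray(c1,*a);o2,d2=ray(c2,*b)
s=np.linalg.lstsq(np.c_[d1,-d2],o2-o1,rcond=None)[0]; print((o1+s[0]*d1),(o2+s[1]*d2))
# base ring in the top view (darkest ring pixels around the body)
im,_=snap('top'); g=im.max(2).astype(int)
for r in (228,240,252):
    u=np.where(g[r,405:475]<70)[0]+405; print(r,u)
for (n,X) in (('top',[.463,-.37,.104]),('side',[.463,-.37,.104])): print(n,proj(eyes.get_calibration(n),X))
E
```

```text
[ 0.46455564 -0.36572479  0.104     ] [ 0.46151574 -0.37058305  0.104     ]
[ 0.46450476 -0.36546178  0.10490202] [ 0.46019027 -0.36819773  0.10545641]
228 [419 420 421]
240 [415 416]
252 [418 419]
top [444.37565579 239.80005488]
side [389.69844592 170.70300859]
```

Emit:
carry_out(
  deltas=[
    {"dx": -0.335, "dy": 0.148, "dz": -0.076, "wx": 0, "wy": 0, "wz": 0, "gripper": 255},
    {"dx": -0.67, "dy": 0.297, "dz": -0.153, "wx": 0, "wy": 0, "wz": 0, "gripper": 255},
    {"dx": -0.957, "dy": 0.424, "dz": -0.218, "wx": 0, "wy": 0, "wz": 0, "gripper": 255},
    {"dx": -0.957, "dy": 0.424, "dz": -0.218, "wx": 0, "wy": 0, "wz": 0, "gripper": 255},
    {"dx": -0.957, "dy": 0.424, "dz": -0.218, "wx": 0, "wy": 0, "wz": 0, "gripper": 255},
    {"dx": -0.957, "dy": 0.424, "dz": -0.218, "wx": 0, "wy": 0, "wz": 0, "gripper": 255},
    {"dx": -0.957, "dy": 0.424, "dz": -0.218, "wx": 0, "wy": 0, "wz": 0, "gripper": 255},
    {"dx": -0.957, "dy": 0.424, "dz": -0.218, "wx": 0, "wy": 0, "wz": 0, "gripper": 255},
    {"dx": -0.957, "dy": 0.424, "dz": -0.218, "wx": 0, "wy": 0, "wz": 0, "gripper": 255},
    {"dx": -0.957, "dy": 0.424, "dz": -0.218, "wx": 0, "wy": 0, "wz": 0, "gripper": 255},
    {"dx": -0.957, "dy": 0.424, "dz": -0.218, "wx": 0, "wy": 0, "wz": 0, "gripper": 255},
    {"dx": -0.957, "dy": 0.424, "dz": -0.218, "wx": 0, "wy": 0, "wz": 0, "gripper": 255},
    {"dx": -0.957, "dy": 0.424, "dz": -0.218, "wx": 0, "wy": 0, "wz": 0, "gripper": 255},
    {"dx": -0.957, "dy": 0.424, "dz": -0.218, "wx": 0, "wy": 0, "wz": 0, "gripper": 255},
    {"dx": -0.957, "dy": 0.424, "dz": -0.218, "wx": 0, "wy": 0, "wz": 0, "gripper": 255},
    {"dx": -0.957, "dy": 0.424, "dz": -0.218, "wx": 0, "wy": 0, "wz": 0, "gripper": 255},
    {"dx": -0.957, "dy": 0.424, "dz": -0.218, "wx": 0, "wy": 0, "wz": 0, "gripper": 255},
    {"dx": -0.574, "dy": 0.254, "dz": -0.131, "wx": 0, "wy": 0, "wz": 0, "gripper": 255},
    {"dx": -0.335, "dy": 0.148, "dz": -0.076, "wx": 0, "wy": 0, "wz": 0, "gripper": 255},
  ],
)

```text
time: 16.12
tool_pos: [0.3019, -0.2409, 0.2515]
ee_rot: [-3.14, -0.223, 0.838]
wrist_force: [0.7, -0.6, -2.1]
width: 0.0138
finger_force: 30.0
```

Emit:
carry_out(
  deltas=[
    {"dx": 0, "dy": 0, "dz": 0, "wx": -0.1, "wy": 0, "wz": 0.44, "gripper": 255},
    {"dx": 0, "dy": 0, "dz": 0, "wx": -0.2, "wy": 0, "wz": 0.877, "gripper": 255},
    {"dx": 0, "dy": 0, "dz": 0, "wx": -0.2, "wy": 0, "wz": 0.877, "gripper": 255},
    {"dx": 0, "dy": 0, "dz": 0, "wx": -0.2, "wy": 0, "wz": 0.877, "gripper": 255},
    {"dx": 0, "dy": 0, "dz": 0, "wx": -0.2, "wy": 0, "wz": 0.877, "gripper": 255},
    {"dx": 0, "dy": 0, "dz": 0, "wx": -0.2, "wy": 0, "wz": 0.877, "gripper": 255},
    {"dx": 0, "dy": 0, "dz": 0, "wx": -0.2, "wy": 0, "wz": 0.877, "gripper": 255},
    {"dx": 0, "dy": 0, "dz": 0, "wx": -0.2, "wy": 0, "wz": 0.877, "gripper": 255},
    {"dx": 0, "dy": 0, "dz": 0, "wx": -0.2, "wy": 0, "wz": 0.877, "gripper": 255},
    {"dx": 0, "dy": 0, "dz": 0, "wx": -0.2, "wy": 0, "wz": 0.877, "gripper": 255},
    {"dx": 0, "dy": 0, "dz": 0, "wx": -0.2, "wy": 0, "wz": 0.877, "gripper": 255},
    {"dx": 0, "dy": 0, "dz": 0, "wx": -0.2, "wy": 0, "wz": 0.877, "gripper": 255},
    {"dx": 0, "dy": 0, "dz": 0, "wx": -0.2, "wy": 0, "wz": 0.877, "gripper": 255},
    {"dx": 0, "dy": 0, "dz": 0, "wx": -0.2, "wy": 0, "wz": 0.877, "gripper": 255},
    {"dx": 0, "dy": 0, "dz": 0, "wx": -0.1, "wy": 0, "wz": 0.44, "gripper": 255},
    {"dx": 0, "dy": 0, "dz": 0, "wx": 0, "wy": 0, "wz": 0, "gripper": 255},
  ],
)

```text
time: 17.45
tool_pos: [0.3027, -0.2385, 0.2516]
ee_rot: [3.141, -0.222, -0.67]
wrist_force: [-0.2, 0.2, -2.2]
width: 0.0136
finger_force: 30.0
```

```bash
cat >> h.py <<'E'
CM=np.array([.463,-.367,.104])
def canrel():
    o=robot.get_obs(); R=Ro.from_euler('xyz',o['ee_rot']).as_matrix(); b=np.arctan2(CM[1],CM[0])
    n=np.array(o['tool_pos'])+R@[.177,0,.1254]; f=R[:2,0]/np.linalg.norm(R[:2,0]); l=np.array([-f[1],f[0]]); q=n-CM
    print('t',round(o['time'],2),o['tool_pos'].round(4),o['ee_rot'].round(3),'yaw',np.arctan2(f[1],f[0]).round(3),'noseup',np.arcsin(R[2,0]).round(3),'roll',R[2,1].round(3),'nose rel mouth fwd',(q[:2]@f).round(4),'left',(q[:2]@l).round(4),'up',q[2].round(4),'w',o['width'],'f',np.round(o['wrist_force'],1),o['joint_positions'].round(2))
E
python3 - <<'E'
from h import *
canrel(); im,c=snap('wrist','w9.png')
g=im.min(2); m=(g>150).astype(np.uint8)
for ct in cv2.findContours(m[:200,200:360].copy(),0,2)[0]:
    if cv2.contourArea(ct)>60: print(cv2.boundingRect(ct),cv2.contourArea(ct))
E
```

```text
t 17.45 [ 0.3027 -0.2385  0.2516] [ 3.141 -0.222 -0.67 ] yaw -0.67 noseup 0.222 roll 0.0 nose rel mouth fwd -0.0051 left 0.0012 up 0.0642 w 0.0136296894316255 f [-0.2  0.2 -2.2] [-0.84 -0.41  1.91  0.04  1.42  1.4 ]
(23, 177, 27, 21) 94.5
(98, 175, 55, 25) 293.5
(93, 154, 33, 27) 278.0
(141, 153, 16, 15) 60.5
(40, 142, 14, 22) 75.0
(146, 136, 14, 14) 78.0
(149, 116, 11, 21) 72.5
(98, 105, 27, 29) 172.0
(90, 75, 15, 18) 161.5
(56, 75, 14, 17) 128.5
(125, 45, 12, 21) 66.5
(92, 38, 13, 17) 79.5
(55, 37, 14, 17) 141.0
(125, 0, 17, 50) 418.5
(23, 0, 12, 63) 366.0
```

Emit:
carry_out(
  deltas=[
    {"dx": -0.1, "dy": 0, "dz": 0.4, "wx": 0, "wy": 0, "wz": 0, "gripper": 255},
    {"dx": -0.154, "dy": 0, "dz": 0.68, "wx": 0, "wy": 0, "wz": 0, "gripper": 255},
    {"dx": -0.154, "dy": 0, "dz": 0.68, "wx": 0, "wy": 0, "wz": 0, "gripper": 255},
    {"dx": -0.06, "dy": 0.06, "dz": 0.28, "wx": 0, "wy": 0, "wz": 0, "gripper": 255},
    {"dx": 0.376, "dy": 0, "dz": -0.531, "wx": 0, "wy": -0.5, "wz": 0, "gripper": 255},
    {"dx": 0.376, "dy": 0, "dz": -0.531, "wx": 0, "wy": -0.5, "wz": 0, "gripper": 255},
    {"dx": 0.25, "dy": 0, "dz": -0.354, "wx": 0, "wy": -0.33, "wz": 0, "gripper": 255},
    {"dx": 0, "dy": 0, "dz": 0, "wx": 0, "wy": 0, "wz": 0, "gripper": 255},
  ],
)

```text
time: 18.17
tool_pos: [0.3152, -0.2513, 0.2436]
ee_rot: [3.14, -0.067, -0.67]
wrist_force: [0.0, -1.1, -0.6]
width: 0.0139
finger_force: 30.0
```

```bash
python3 - <<'E'
from h import *
canrel()
E
```

```text
t 18.17 [ 0.3152 -0.2513  0.2436] [ 3.14  -0.067 -0.67 ] yaw -0.67 noseup 0.067 roll 0.001 nose rel mouth fwd -0.0027 left -0.0012 up 0.0263 w 0.013901781971442232 f [ 0.  -1.1 -0.6] [-0.82 -0.27  1.82  0.01  1.53  1.42]
```

Emit:
carry_out(
  deltas=[
    {"dx": -0.15, "dy": 0, "dz": 0.4, "wx": 0, "wy": 0, "wz": 0, "gripper": 255},
    {"dx": -0.15, "dy": 0, "dz": 0.4, "wx": 0, "wy": 0, "wz": 0, "gripper": 255},
    {"dx": 0.25, "dy": 0, "dz": -0.354, "wx": 0, "wy": -0.333, "wz": 0, "gripper": 255},
    {"dx": 0.25, "dy": 0, "dz": -0.354, "wx": 0, "wy": -0.333, "wz": 0, "gripper": 255},
    {"dx": 0.25, "dy": 0, "dz": -0.354, "wx": 0, "wy": -0.333, "wz": 0, "gripper": 255},
    {"dx": 0.25, "dy": 0, "dz": -0.354, "wx": 0, "wy": -0.333, "wz": 0, "gripper": 255},
    {"dx": 0.25, "dy": 0, "dz": -0.354, "wx": 0, "wy": -0.333, "wz": 0, "gripper": 255},
    {"dx": 0.25, "dy": 0, "dz": -0.354, "wx": 0, "wy": -0.333, "wz": 0, "gripper": 255},
    {"dx": 0.25, "dy": 0, "dz": -0.354, "wx": 0, "wy": -0.333, "wz": 0, "gripper": 255},
    {"dx": 0.25, "dy": 0, "dz": -0.354, "wx": 0, "wy": -0.333, "wz": 0, "gripper": 255},
    {"dx": 0.25, "dy": 0, "dz": -0.354, "wx": 0, "wy": -0.333, "wz": 0, "gripper": 255},
    {"dx": 0.25, "dy": 0, "dz": -0.354, "wx": 0, "wy": -0.333, "wz": 0, "gripper": 255},
    {"dx": 0.25, "dy": 0, "dz": -0.354, "wx": 0, "wy": -0.333, "wz": 0, "gripper": 255},
    {"dx": 0.25, "dy": 0, "dz": -0.354, "wx": 0, "wy": -0.333, "wz": 0, "gripper": 255},
    {"dx": 0, "dy": 0, "dz": 0, "wx": 0, "wy": 0, "wz": 0, "gripper": 255},
    {"dx": 0, "dy": 0, "dz": 0, "wx": 0, "wy": 0, "wz": 0, "gripper": 255},
  ],
)

```text
time: 19.5
tool_pos: [0.3658, -0.2909, 0.2983]
ee_rot: [3.141, 0.416, -0.67]
wrist_force: [-0.8, 0.9, -1.1]
width: 0.0137
finger_force: 30.0
```

```bash
python3 - <<'E'
from h import *
canrel()
w,c=snap('wrist','w10.png'); s,_=snap('side'); t,_=snap('top')
a=cv2.resize(w[:240,160:400,::-1],(400,400)); b=cv2.resize(s[140:230,340:430,::-1],(400,400),interpolation=2)
cv2.imwrite('pics/p10.png',np.hstack([a,b]))
E
```

```text
t 19.5 [ 0.3658 -0.2909  0.2983] [ 3.141  0.416 -0.67 ] yaw -0.67 noseup -0.416 roll 0.001 nose rel mouth fwd -0.0122 left -0.0009 up 0.008 w 0.013689233444621087 f [-0.8  0.9 -1.1] [-0.77  0.14  1.37 -0.05  2.05  1.46]
```

View pics/p10.png

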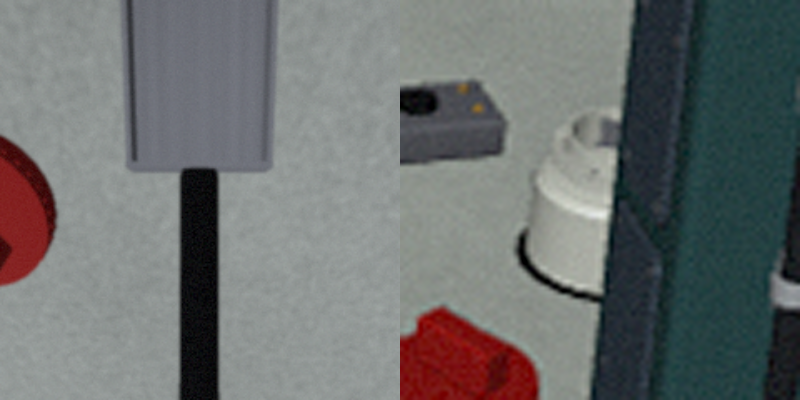

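The visible trough is empty and its nose is inside the mouth (right view). I'll lift clear and carry the scoop back to the mat.

Emit:
carry_out(
  deltas=[
    {"dx": -0.404, "dy": 0, "dz": -0.915, "wx": 0, "wy": 0, "wz": 0, "gripper": 255},
    {"dx": -0.404, "dy": 0, "dz": -0.915, "wx": 0, "wy": 0, "wz": 0, "gripper": 255},
    {"dx": -0.404, "dy": 0, "dz": -0.915, "wx": 0, "wy": 0, "wz": 0, "gripper": 255},
    {"dx": 0, "dy": 0, "dz": 0, "wx": 0, "wy": 0.867, "wz": 0, "gripper": 255},
    {"dx": 0, "dy": 0, "dz": 0, "wx": 0, "wy": 0.867, "wz": 0, "gripper": 255},
    {"dx": 0, "dy": 0, "dz": 0, "wx": 0, "wy": 0.867, "wz": 0, "gripper": 255},
    {"dx": 0, "dy": 0, "dz": 0, "wx": 0, "wy": 0.867, "wz": 0, "gripper": 255},
    {"dx": 0, "dy": 0, "dz": 0, "wx": 0, "wy": 0, "wz": -0.889, "gripper": 255},
    {"dx": 0, "dy": 0, "dz": 0, "wx": 0, "wy": 0, "wz": -0.889, "gripper": 255},
    {"dx": 0, "dy": 0, "dz": 0, "wx": 0, "wy": 0, "wz": -0.889, "gripper": 255},
    {"dx": 0, "dy": 0, "dz": 0, "wx": 0, "wy": 0, "wz": -0.889, "gripper": 255},
    {"dx": 0, "dy": 0, "dz": 0, "wx": 0, "wy": 0, "wz": -0.889, "gripper": 255},
    {"dx": 0, "dy": 0, "dz": 0, "wx": 0, "wy": 0, "wz": -0.889, "gripper": 255},
  ],
)

```text
time: 20.73
tool_pos: [0.3654, -0.2904, 0.3597]
ee_rot: [3.14, -0.0, -0.025]
wrist_force: [-0.1, 0.4, -1.1]
width: 0.0138
finger_force: 30.0
```

Emit:
carry_out(
  deltas=[
    {"dx": 0.278, "dy": -0.973, "dz": 0.3, "wx": 0, "wy": 0, "wz": 0, "gripper": 255},
    {"dx": 0.278, "dy": -0.973, "dz": 0.3, "wx": 0, "wy": 0, "wz": 0, "gripper": 255},
    {"dx": 0.278, "dy": -0.973, "dz": 0.3, "wx": 0, "wy": 0, "wz": 0, "gripper": 255},
    {"dx": 0.278, "dy": -0.973, "dz": 0.3, "wx": 0, "wy": 0, "wz": 0, "gripper": 255},
    {"dx": 0.278, "dy": -0.973, "dz": 0.3, "wx": 0, "wy": 0, "wz": 0, "gripper": 255},
    {"dx": 0.278, "dy": -0.973, "dz": 0.3, "wx": 0, "wy": 0, "wz": 0, "gripper": 255},
    {"dx": 0.278, "dy": -0.973, "dz": 0.3, "wx": 0, "wy": 0, "wz": 0, "gripper": 255},
    {"dx": 0.278, "dy": -0.973, "dz": 0.3, "wx": 0, "wy": 0, "wz": 0, "gripper": 255},
    {"dx": 0.278, "dy": -0.973, "dz": 0.3, "wx": 0, "wy": 0, "wz": 0, "gripper": 255},
    {"dx": 0.278, "dy": -0.973, "dz": 0.3, "wx": 0, "wy": 0, "wz": 0, "gripper": 255},
    {"dx": 0.278, "dy": -0.973, "dz": 0.3, "wx": 0, "wy": 0, "wz": 0, "gripper": 255},
    {"dx": 0.278, "dy": -0.973, "dz": 0.3, "wx": 0, "wy": 0, "wz": 0, "gripper": 255},
    {"dx": 0.278, "dy": -0.973, "dz": 0.3, "wx": 0, "wy": 0, "wz": 0, "gripper": 255},
    {"dx": 0.278, "dy": -0.973, "dz": 0.3, "wx": 0, "wy": 0, "wz": 0, "gripper": 255},
    {"dx": 0.278, "dy": -0.973, "dz": 0.3, "wx": 0, "wy": 0, "wz": 0, "gripper": 255},
    {"dx": 0.278, "dy": -0.973, "dz": 0.3, "wx": 0, "wy": 0, "wz": 0, "gripper": 255},
    {"dx": 0, "dy": 0, "dz": 0, "wx": 0, "wy": 0, "wz": 0, "gripper": 255},
  ],
)

```text
time: 22.15
tool_pos: [0.4636, 0.02, 0.2617]
ee_rot: [-3.141, 0.002, -0.026]
wrist_force: [-0.6, 0.2, -1.1]
width: 0.0135
finger_force: 30.0
```

```bash
python3 - <<'E'
from h import *
canrel()
t,c=snap('top'); g=t.astype(int); 
# interior of the canister mouth, look for bead blobs brighter than surrounding
x=cv2.resize(t[215:270,405:475,::-1],None,fx=7,fy=7,interpolation=2); 
s,c2=snap('side'); y=cv2.resize(s[150:220,355:425,::-1],None,fx=5.5,fy=5.5,interpolation=2)[:385]
cv2.imwrite('pics/m11.png',np.hstack([x,y]))
E
```

```text
t 22.15 [0.4636 0.02   0.2617] [-3.141e+00  2.000e-03 -2.600e-02] yaw -0.026 noseup -0.002 roll -0.0 nose rel mouth fwd 0.1671 left 0.3869 up 0.032 w 0.013531645956212063 f [-0.6  0.2 -1.1] [-0.08 -0.09  1.63  0.    1.61  1.52]
```

Emit:
carry_out(
  deltas=[
    {"dx": 0, "dy": 0, "dz": 0.8, "wx": 0, "wy": 0, "wz": 0, "gripper": 255},
    {"dx": 0, "dy": 0, "dz": 0.8, "wx": 0, "wy": 0, "wz": 0, "gripper": 255},
    {"dx": 0, "dy": 0, "dz": 0.8, "wx": 0, "wy": 0, "wz": 0, "gripper": 255},
    {"dx": 0, "dy": 0, "dz": 0.8, "wx": 0, "wy": 0, "wz": 0, "gripper": 255},
    {"dx": 0, "dy": 0, "dz": 0.8, "wx": 0, "wy": 0, "wz": 0, "gripper": 255},
    {"dx": 0, "dy": 0, "dz": 0.8, "wx": 0, "wy": 0, "wz": 0, "gripper": 255},
    {"dx": 0, "dy": 0, "dz": 0.8, "wx": 0, "wy": 0, "wz": 0, "gripper": 255},
    {"dx": 0, "dy": 0, "dz": 0.8, "wx": 0, "wy": 0, "wz": 0, "gripper": 255},
    {"dx": 0, "dy": 0, "dz": 0.15, "wx": 0, "wy": 0, "wz": 0, "gripper": 255},
    {"dx": 0, "dy": 0, "dz": 0.12, "wx": 0, "wy": 0, "wz": 0, "gripper": 255},
    {"dx": 0, "dy": 0, "dz": 0, "wx": 0, "wy": 0, "wz": 0, "gripper": 255},
  ],
)

```text
time: 23.17
tool_pos: [0.4648, 0.0164, 0.1307]
ee_rot: [3.14, -0.002, -0.031]
wrist_force: [0.2, 0.5, -1.2]
width: 0.0137
finger_force: 30.0
```

Emit:
carry_out(
  deltas=[
    {"dx": 0, "dy": 0, "dz": 0.1, "wx": 0, "wy": 0, "wz": 0, "gripper": 255},
    {"dx": 0, "dy": 0, "dz": 0.08, "wx": 0, "wy": 0, "wz": 0, "gripper": 255},
    {"dx": 0, "dy": 0, "dz": 0, "wx": 0, "wy": 0, "wz": 0, "gripper": 255},
    {"dx": 0, "dy": 0, "dz": 0, "wx": 0, "wy": 0, "wz": 0, "gripper": 255},
  ],
)

```text
time: 23.5
tool_pos: [0.4654, 0.0169, 0.1274]
ee_rot: [3.14, -0.003, -0.03]
wrist_force: [-1.2, -0.9, 2.4]
width: 0.0137
finger_force: 30.0
```

Contact at the original height, so I'll open and rise.

Emit:
carry_out(
  deltas=[
    {"dx": 0, "dy": 0, "dz": 0, "wx": 0, "wy": 0, "wz": 0, "gripper": 0},
    {"dx": 0, "dy": 0, "dz": 0, "wx": 0, "wy": 0, "wz": 0, "gripper": 0},
    {"dx": 0, "dy": 0, "dz": 0, "wx": 0, "wy": 0, "wz": 0, "gripper": 0},
    {"dx": 0, "dy": 0, "dz": 0, "wx": 0, "wy": 0, "wz": 0, "gripper": 0},
    {"dx": 0, "dy": 0, "dz": 0, "wx": 0, "wy": 0, "wz": 0, "gripper": 0},
    {"dx": 0, "dy": 0, "dz": 0, "wx": 0, "wy": 0, "wz": 0, "gripper": 0},
    {"dx": 0, "dy": 0, "dz": 0, "wx": 0, "wy": 0, "wz": 0, "gripper": 0},
    {"dx": 0, "dy": 0, "dz": 0, "wx": 0, "wy": 0, "wz": 0, "gripper": 0},
    {"dx": 0, "dy": 0, "dz": -0.8, "wx": 0, "wy": 0, "wz": 0, "gripper": 0},
    {"dx": 0, "dy": 0, "dz": -1, "wx": 0, "wy": 0, "wz": 0, "gripper": 0},
    {"dx": 0, "dy": 0, "dz": -1, "wx": 0, "wy": 0, "wz": 0, "gripper": 0},
    {"dx": 0, "dy": 0, "dz": -1, "wx": 0, "wy": 0, "wz": 0, "gripper": 0},
    {"dx": 0, "dy": 0, "dz": -1, "wx": 0, "wy": 0, "wz": 0, "gripper": 0},
    {"dx": 0, "dy": 0, "dz": -1, "wx": 0, "wy": 0, "wz": 0, "gripper": 0},
    {"dx": 0, "dy": 0, "dz": -1, "wx": 0, "wy": 0, "wz": 0, "gripper": 0},
    {"dx": 0, "dy": 0, "dz": -1, "wx": 0, "wy": 0, "wz": 0, "gripper": 0},
  ],
)

```text
time: 24.83
tool_pos: [0.4644, 0.0173, 0.2833]
ee_rot: [3.14, -0.0, -0.03]
wrist_force: [0.7, -0.2, -0.7]
width: 0.0943
finger_force: 0.0
```

```bash
python3 - <<'E'
from h import *
o=robot.get_obs(); print(o['time'],o['tool_pos'],o['ee_rot'],o['width'])
im,c=snap('wrist','w12.png'); np.save('w12.npy',c,allow_pickle=True)
g=im.max(2)
for v,z in ((115,.018),(200,.048),(270,.07)):
    u=np.where(g[v,240:330]<45)[0]+240
    if len(u): print('handle',v,u.min(),u.max(),onz(c,u.mean(),v,z+.008))
# black lid coarse
t,ct=snap('top'); gt=t.max(2); k=np.zeros_like(gt); k[165:235,335:400]=(gt[165:235,335:400]<60)*255
q=max(cv2.findContours(k,0,2)[0],key=cv2.contourArea); print('lid',cv2.boundingRect(q),onz(ct,*cv2.minEnclosingCircle(q)[0],.03))
E
```

```text
24.8333 [0.46442098 0.01730048 0.28333128] [ 3.14003794e+00 -4.59581531e-04 -3.02837599e-02] 0.09433967273965607
handle 115 275 285 [0.5555159  0.01405515 0.026     ]
handle 200 274 285 [0.46868819 0.01722946 0.056     ]
handle 270 274 284 [0.39765222 0.01991133 0.078     ]
lid (350, 181, 35, 35) [ 0.59068811 -0.16793625  0.03      ]
```

Emit:
carry_out(
  deltas=[
    {"dx": 0.66, "dy": 0.907, "dz": 0.1, "wx": 0, "wy": 0, "wz": 0, "gripper": 0},
    {"dx": 0.66, "dy": 0.907, "dz": 0.1, "wx": 0, "wy": 0, "wz": 0, "gripper": 0},
    {"dx": 0.66, "dy": 0.907, "dz": 0.1, "wx": 0, "wy": 0, "wz": 0, "gripper": 0},
    {"dx": 0.66, "dy": 0.907, "dz": 0.1, "wx": 0, "wy": 0, "wz": 0, "gripper": 0},
    {"dx": 0.66, "dy": 0.907, "dz": 0.1, "wx": 0, "wy": 0, "wz": 0, "gripper": 0},
    {"dx": 0.66, "dy": 0.907, "dz": 0.1, "wx": 0, "wy": 0, "wz": 0, "gripper": 0},
    {"dx": 0.66, "dy": 0.907, "dz": 0.1, "wx": 0, "wy": 0, "wz": 0, "gripper": 0},
    {"dx": 0.66, "dy": 0.907, "dz": 0.1, "wx": 0, "wy": 0, "wz": 0, "gripper": 0},
    {"dx": 0.66, "dy": 0.907, "dz": 0.1, "wx": 0, "wy": 0, "wz": 0, "gripper": 0},
    {"dx": 0.66, "dy": 0.907, "dz": 0.1, "wx": 0, "wy": 0, "wz": 0, "gripper": 0},
  ],
)

```text
time: 25.77
tool_pos: [0.5911, -0.1689, 0.2603]
ee_rot: [3.141, 0.002, -0.03]
wrist_force: [0.2, -0.4, 0.7]
width: 0.0937
finger_force: 0.0
```

Emit:
carry_out(
  deltas=[
    {"dx": 0, "dy": 0, "dz": 0, "wx": 0, "wy": 0, "wz": -1, "gripper": 0},
    {"dx": 0, "dy": 0, "dz": 0, "wx": 0, "wy": 0, "wz": -1, "gripper": 0},
    {"dx": 0, "dy": 0, "dz": 0, "wx": 0, "wy": 0, "wz": -1, "gripper": 0},
    {"dx": 0, "dy": 0, "dz": 0, "wx": 0, "wy": 0, "wz": -1, "gripper": 0},
    {"dx": 0, "dy": 0, "dz": 0, "wx": 0, "wy": 0, "wz": -1, "gripper": 0},
    {"dx": 0, "dy": 0, "dz": 0, "wx": 0, "wy": 0, "wz": -1, "gripper": 0},
    {"dx": 0, "dy": 0, "dz": 0, "wx": 0, "wy": 0, "wz": -1, "gripper": 0},
    {"dx": 0, "dy": 0, "dz": 0, "wx": 0, "wy": 0, "wz": -1, "gripper": 0},
    {"dx": 0, "dy": 0, "dz": 0, "wx": 0, "wy": 0, "wz": -1, "gripper": 0},
    {"dx": 0, "dy": 0, "dz": 0, "wx": 0, "wy": 0, "wz": -1, "gripper": 0},
    {"dx": 0, "dy": 0, "dz": 0, "wx": 0, "wy": 0, "wz": -1, "gripper": 0},
    {"dx": 0, "dy": 0, "dz": 0, "wx": 0, "wy": 0, "wz": -1, "gripper": 0},
    {"dx": 0, "dy": 0, "dz": 0, "wx": 0, "wy": 0, "wz": -1, "gripper": 0},
    {"dx": 0, "dy": 0, "dz": 0, "wx": 0, "wy": 0, "wz": -1, "gripper": 0},
    {"dx": 0, "dy": 0, "dz": 0, "wx": 0, "wy": 0, "wz": -1, "gripper": 0},
    {"dx": 0, "dy": 0, "dz": 0, "wx": 0, "wy": 0, "wz": -1, "gripper": 0},
    {"dx": 0, "dy": 0, "dz": 0, "wx": 0, "wy": 0, "wz": -1, "gripper": 0},
    {"dx": 0, "dy": 0, "dz": 0, "wx": 0, "wy": 0, "wz": 0, "gripper": 0},
  ],
)

```text
time: 27.27
tool_pos: [0.5906, -0.1679, 0.2606]
ee_rot: [-3.139, -0.001, 2.012]
wrist_force: [-0.0, -1.3, -0.0]
width: 0.094
finger_force: 0.0
```

```bash
python3 - <<'E'
from h import *
o=robot.get_obs(); print(o['time'],o['tool_pos'],o['ee_rot'],o['joint_positions'].round(2))
im,c=snap('wrist','w13.png'); np.save('w13.npy',c,allow_pickle=True)
e=cv2.createCLAHE(4,(4,4)).apply(cv2.cvtColor(im,cv2.COLOR_RGB2GRAY))
cv2.imwrite('pics/w13e.png',cv2.resize(e[:330],None,fx=1.42,fy=1.42))
E
```

```text
27.2667 [ 0.59058262 -0.1678767   0.2605619 ] [-3.13917356e+00 -5.85301352e-04  2.01167369e+00] [-0.37  0.24  1.28 -0.    1.62 -0.81]
```

View pics/w13e.png

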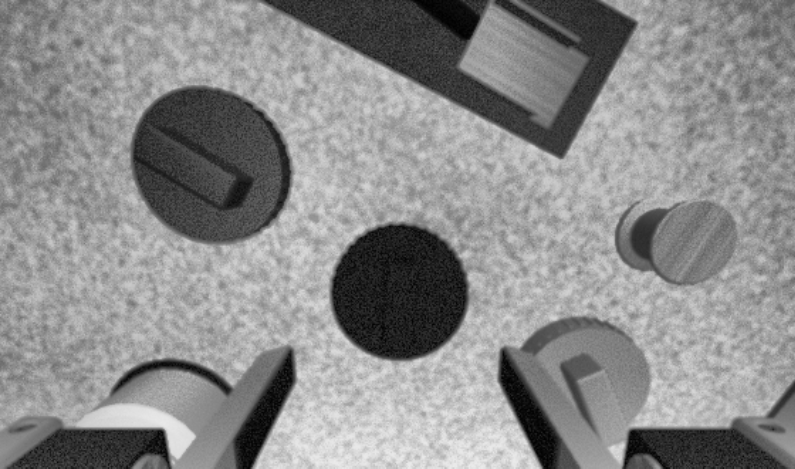

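The black lid fills a disc centred at (400,292) with radius 68, and its bar is too dark to see directly. I'll average several frames to bring out its edges.

```bash
python3 - <<'E'
from h import *
c=eyes.get_calibration('wrist')
A=np.mean([eyes.snapshot('wrist').astype(float).sum(2) for _ in range(12)],0)
lid=(A<110).astype(np.uint8); k=np.zeros_like(lid); k[140:270,220:345]=lid[140:270,220:345]
ct=max(cv2.findContours(k,0,1)[0],key=cv2.contourArea); (x,y),r=cv2.minEnclosingCircle(ct); print('circle',x,y,r,onz(c,x,y,.0275),cv2.fitEllipse(ct))
B=A[140:270,220:345]; inn=B[k[140:270,220:345]>0]; print(np.percentile(inn,[1,10,50,90,99]))
Z=np.clip((cv2.GaussianBlur(A,(0,0),1)-np.percentile(inn,1))/(np.percentile(inn,97)-np.percentile(inn,1)),0,1)*255
cv2.imwrite('pics/w14.png',cv2.resize(Z[140:270,220:345].astype(np.uint8),None,fx=4.5,fy=4.5,interpolation=2))
for a,b in ((180,200),(200,220),(220,240)): print(a,A[a:b,240:325].mean(0).round(0).astype(int).tolist())
E
```

```text
circle 280.271484375 204.13890075683594 47.20353317260742 [ 0.59146824 -0.16792456  0.0275    ] ((280.262939453125, 204.2613525390625), (92.36327362060547, 92.99038696289062), 83.62208557128906)
[34.08333333 41.83333333 49.         55.83333333 84.97666667]
180 [57, 50, 49, 49, 51, 50, 49, 50, 50, 52, 49, 49, 50, 51, 49, 50, 50, 51, 51, 51, 51, 50, 50, 50, 50, 52, 51, 49, 50, 43, 38, 39, 46, 47, 48, 50, 48, 48, 52, 48, 48, 50, 49, 49, 50, 48, 48, 48, 51, 50, 49, 48, 46, 43, 47, 51, 48, 50, 51, 50, 50, 50, 51, 51, 50, 49, 51, 51, 51, 50, 51, 49, 50, 52, 51, 50, 48, 51, 49, 52, 60, 70, 91, 119, 166]
200 [47, 49, 50, 47, 48, 48, 48, 48, 49, 47, 48, 48, 48, 49, 49, 48, 49, 49, 47, 48, 49, 48, 50, 48, 48, 48, 50, 49, 44, 36, 40, 44, 49, 48, 48, 50, 50, 48, 49, 50, 51, 51, 50, 49, 48, 52, 51, 49, 51, 50, 49, 46, 43, 43, 46, 49, 48, 48, 48, 49, 48, 50, 49, 49, 47, 50, 49, 48, 49, 48, 48, 51, 48, 48, 49, 48, 48, 51, 47, 48, 47, 49, 51, 50, 48]
220 [227, 197, 170, 146, 124, 104, 85, 67, 56, 49, 48, 47, 49, 48, 49, 47, 49, 48, 48, 49, 49, 47, 46, 47, 48, 47, 49, 42, 38, 35, 44, 47, 48, 47, 48, 50, 47, 47, 47, 48, 48, 49, 49, 48, 50, 50, 48, 50, 48, 47, 43, 42, 45, 48, 49, 48, 49, 50, 49, 48, 48, 49, 49, 48, 47, 49, 48, 49, 48, 50, 48, 49, 53, 62, 71, 87, 109, 132, 156, 179, 201, 228, 258, 295, 334]
```

Emit:
carry_out(
  deltas=[
    {"dx": 0, "dy": 0, "dz": 0.94, "wx": 0, "wy": 0, "wz": 0.37, "gripper": 0},
    {"dx": 0, "dy": 0, "dz": 0.94, "wx": 0, "wy": 0, "wz": 0, "gripper": 0},
    {"dx": 0, "dy": 0, "dz": 0.94, "wx": 0, "wy": 0, "wz": 0, "gripper": 0},
    {"dx": 0, "dy": 0, "dz": 0.94, "wx": 0, "wy": 0, "wz": 0, "gripper": 0},
    {"dx": 0, "dy": 0, "dz": 0.94, "wx": 0, "wy": 0, "wz": 0, "gripper": 0},
    {"dx": 0, "dy": 0, "dz": 0.94, "wx": 0, "wy": 0, "wz": 0, "gripper": 0},
    {"dx": 0, "dy": 0, "dz": 0.94, "wx": 0, "wy": 0, "wz": 0, "gripper": 0},
    {"dx": 0, "dy": 0, "dz": 0, "wx": 0, "wy": 0, "wz": 0, "gripper": 255},
    {"dx": 0, "dy": 0, "dz": 0, "wx": 0, "wy": 0, "wz": 0, "gripper": 255},
    {"dx": 0, "dy": 0, "dz": 0, "wx": 0, "wy": 0, "wz": 0, "gripper": 255},
    {"dx": 0, "dy": 0, "dz": 0, "wx": 0, "wy": 0, "wz": 0, "gripper": 255},
    {"dx": 0, "dy": 0, "dz": 0, "wx": 0, "wy": 0, "wz": 0, "gripper": 255},
    {"dx": 0, "dy": 0, "dz": 0, "wx": 0, "wy": 0, "wz": 0, "gripper": 255},
    {"dx": 0, "dy": 0, "dz": 0, "wx": 0, "wy": 0, "wz": 0, "gripper": 255},
    {"dx": 0, "dy": 0, "dz": 0, "wx": 0, "wy": 0, "wz": 0, "gripper": 255},
    {"dx": 0, "dy": 0, "dz": 0, "wx": 0, "wy": 0, "wz": 0, "gripper": 255},
    {"dx": 0, "dy": 0, "dz": 0, "wx": 0, "wy": 0, "wz": 0, "gripper": 255},
    {"dx": 0, "dy": 0, "dz": 0, "wx": 0, "wy": 0, "wz": 0, "gripper": 255},
    {"dx": 0, "dy": 0, "dz": 0, "wx": 0, "wy": 0, "wz": 0, "gripper": 255},
    {"dx": 0, "dy": 0, "dz": 0, "wx": 0, "wy": 0, "wz": 0, "gripper": 255},
  ],
)

```text
time: 29.58
tool_pos: [0.5911, -0.1682, 0.1311]
ee_rot: [-3.141, 0.002, 1.965]
wrist_force: [0.2, -0.1, -0.5]
width: 0.0238
finger_force: 30.0
```

```bash
python3 - <<'E'
from h import *
P=[];
for i in range(6):
    o=robot.get_obs(); P.append(np.r_[o['tool_pos'],o['ee_rot'][1:]]); snap('top')
print(np.mean(P,0).round(4),np.std(P,0).round(4),o['width'],o['finger_force'],o['wrist_force'].round(1),o['joint_positions'].round(2))
E
```

```text
[ 5.9110e-01 -1.6820e-01  1.3110e-01  1.5000e-03  1.9654e+00] [0. 0. 0. 0. 0.] 0.023712804929894835 29.99983638525009 [ 0.5 -0.2 -0.4] [-0.37  0.32  1.45 -0.    1.38 -0.76]
```

Emit:
carry_out(
  deltas=[
    {"dx": 0, "dy": 0, "dz": -0.5, "wx": 0, "wy": 0, "wz": 0, "gripper": 255},
    {"dx": 0, "dy": 0, "dz": -0.5, "wx": 0, "wy": 0, "wz": 0, "gripper": 255},
    {"dx": 0, "dy": 0, "dz": -0.5, "wx": 0, "wy": 0, "wz": 0.96, "gripper": 255},
    {"dx": 0, "dy": 0, "dz": -0.5, "wx": 0, "wy": 0, "wz": 0.96, "gripper": 255},
    {"dx": 0, "dy": 0, "dz": -0.5, "wx": 0, "wy": 0, "wz": 0.96, "gripper": 255},
    {"dx": 0, "dy": 0, "dz": -0.5, "wx": 0, "wy": 0, "wz": 0.96, "gripper": 255},
    {"dx": 0, "dy": 0, "dz": -0.5, "wx": 0, "wy": 0, "wz": 0.96, "gripper": 255},
    {"dx": 0, "dy": 0, "dz": -0.5, "wx": 0, "wy": 0, "wz": 0.96, "gripper": 255},
    {"dx": 0, "dy": 0, "dz": -0.5, "wx": 0, "wy": 0, "wz": 0.96, "gripper": 255},
    {"dx": 0, "dy": 0, "dz": -0.5, "wx": 0, "wy": 0, "wz": 0.96, "gripper": 255},
    {"dx": 0, "dy": 0, "dz": -0.5, "wx": 0, "wy": 0, "wz": 0.96, "gripper": 255},
    {"dx": 0, "dy": 0, "dz": -0.5, "wx": 0, "wy": 0, "wz": 0.96, "gripper": 255},
    {"dx": 0, "dy": 0, "dz": -0.5, "wx": 0, "wy": 0, "wz": 0.96, "gripper": 255},
    {"dx": 0, "dy": 0, "dz": -0.5, "wx": 0, "wy": 0, "wz": 0.96, "gripper": 255},
    {"dx": 0, "dy": 0, "dz": -0.5, "wx": 0, "wy": 0, "wz": 0.96, "gripper": 255},
    {"dx": 0, "dy": 0, "dz": -0.5, "wx": 0, "wy": 0, "wz": 0.96, "gripper": 255},
    {"dx": 0, "dy": 0, "dz": -0.5, "wx": 0, "wy": 0, "wz": 0.96, "gripper": 255},
    {"dx": 0, "dy": 0, "dz": 0, "wx": 0, "wy": 0, "wz": 0.96, "gripper": 255},
    {"dx": 0, "dy": 0, "dz": 0, "wx": 0, "wy": 0, "wz": 0.96, "gripper": 255},
  ],
)

```text
time: 31.47
tool_pos: [0.5912, -0.1681, 0.3037]
ee_rot: [3.139, -0.004, 0.001]
wrist_force: [0.2, -0.4, -2.3]
width: 0.0238
finger_force: 30.0
```

Emit:
carry_out(
  deltas=[
    {"dx": -0.99, "dy": 0.83, "dz": 0, "wx": 0, "wy": 0, "wz": 0, "gripper": 255},
    {"dx": -0.99, "dy": 0.83, "dz": 0, "wx": 0, "wy": 0, "wz": 0, "gripper": 255},
    {"dx": -0.99, "dy": 0.83, "dz": 0, "wx": 0, "wy": 0, "wz": 0, "gripper": 255},
    {"dx": -0.99, "dy": 0.83, "dz": 0, "wx": 0, "wy": 0, "wz": 0, "gripper": 255},
    {"dx": -0.99, "dy": 0.83, "dz": 0, "wx": 0, "wy": 0, "wz": 0, "gripper": 255},
    {"dx": -0.99, "dy": 0.83, "dz": 0, "wx": 0, "wy": 0, "wz": 0, "gripper": 255},
    {"dx": -0.99, "dy": 0.83, "dz": 0, "wx": 0, "wy": 0, "wz": 0, "gripper": 255},
    {"dx": -0.99, "dy": 0.83, "dz": 0, "wx": 0, "wy": 0, "wz": 0, "gripper": 255},
    {"dx": -0.99, "dy": 0.83, "dz": 0, "wx": 0, "wy": 0, "wz": 0, "gripper": 255},
    {"dx": -0.99, "dy": 0.83, "dz": 0, "wx": 0, "wy": 0, "wz": 0, "gripper": 255},
    {"dx": -0.99, "dy": 0.83, "dz": 0, "wx": 0, "wy": 0, "wz": 0, "gripper": 255},
    {"dx": -0.99, "dy": 0.83, "dz": 0, "wx": 0, "wy": 0, "wz": 0, "gripper": 255},
    {"dx": 0, "dy": 0, "dz": 0, "wx": 0, "wy": 0, "wz": 0, "gripper": 255},
    {"dx": 0, "dy": 0, "dz": 0, "wx": 0, "wy": 0, "wz": 0, "gripper": 255},
  ],
)

```text
time: 32.63
tool_pos: [0.354, -0.3695, 0.3025]
ee_rot: [3.139, -0.001, 0.004]
wrist_force: [0.4, -0.5, -0.4]
width: 0.0239
finger_force: 30.0
```

```bash
python3 - <<'E'
from h import *
for i in range(2):
    o=robot.get_obs(); print(o['time'],o['tool_pos'],o['ee_rot'],o['joint_positions'].round(2))
    im,c=snap('wrist','w15.png'); np.save('w15.npy',c,allow_pickle=True)
    print(proj(c,CM),proj(c,[.463,-.367,0.02]))
s,cs=snap('side'); t,ctt=snap('top')
e=im[:260,130:430,::-1]
cv2.imwrite('pics/w15e.png',cv2.resize(e,None,fx=2.3,fy=2.3))
E
```

```text
32.6333 [ 0.35400274 -0.36945475  0.30248999] [ 3.13902835e+00 -1.41135768e-03  4.33602586e-03] [-0.92  0.    1.46 -0.    1.68  0.65]
[277.20918915  92.11549971] [277.52380077  99.4173587 ]
32.6833 [ 0.35467981 -0.3688886   0.30230019] [ 3.13942190e+00 -1.55695575e-03  5.86386396e-03] [-0.92  0.    1.46 -0.    1.68  0.65]
[278.14446306  92.98821543] [278.26592354 100.09422228]
```

View pics/w15e.png

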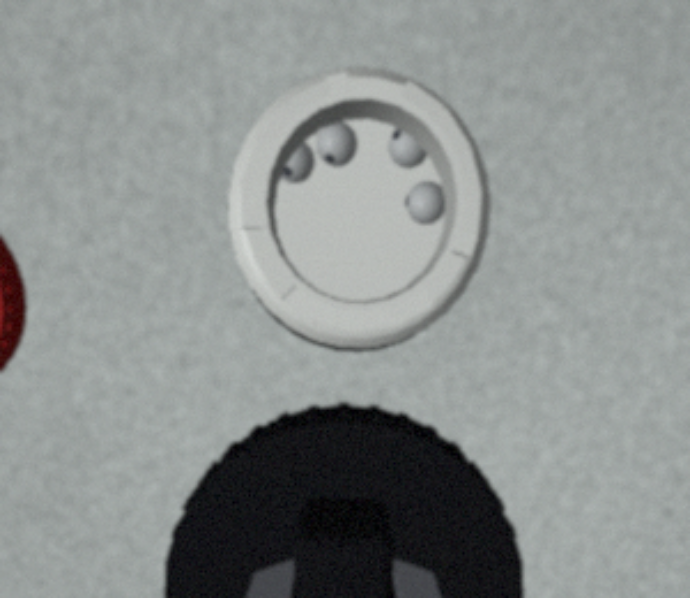

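All four beads lie inside the canister, at (295,162), (336,144), (407,148) and (425,202). The mouth's inner rim spans columns 272-455 and rows 100-302 of this crop, so I'll fit it in numbers.

```bash
python3 - <<'E'
from h import *
from scipy.optimize import least_squares
c=np.load('w15.npy',allow_pickle=True).item(); im=cv2.imread('pics/w15.png')
g=cv2.GaussianBlur(cv2.cvtColor(im,cv2.COLOR_BGR2GRAY).astype(np.float32),(0,0),1.0)
def edges(z,r0,r1,sign,C):
    pts=[]
    for a in np.linspace(0,2*np.pi,73)[:-1]:
        rr=np.arange(r0,r1,.0005); uv=np.array([proj(c,[C[0]+r*np.cos(a),C[1]+r*np.sin(a),z]) for r in rr])
        v=cv2.remap(g,uv[:,0].astype(np.float32)[None],uv[:,1].astype(np.float32)[None],1)[0]
        d=np.gradient(v)*sign; i=d.argmax()
        if d[i]>1.0: pts.append([C[0]+rr[i]*np.cos(a),C[1]+rr[i]*np.sin(a)])
    return np.array(pts)
def fit(p,C,r):
    f=least_squares(lambda q:np.hypot(p[:,0]-q[0],p[:,1]-q[1])-q[2],[*C,r],loss='soft_l1',f_scale=.0007); return f.x,np.abs(f.fun)
C=np.array(onz(c,288,87.4,.104)[:2]); print('start',C)
for name,z,r0,r1,s,r in (('inner rim',.104,.031,.041,1,.036),('body outer z70',.07,.05,.064,-1,.057),('ring outer any',.07,.05,.064,1,.057)):
    C2=C.copy()
    for k in range(2):
        p=edges(z,r0,r1,s,C2); q,e=fit(p,C2,r); C2=q[:2]
    print(name,len(p),q.round(4),np.median(e).round(5))
E
```

```text
start [ 0.46759114 -0.37555156]
inner rim 72 [ 0.4661 -0.3744  0.036 ] 0.00011
body outer z70 72 [ 0.4661 -0.3724  0.0537] 0.00068
ring outer any 59 [ 0.4655 -0.3737  0.0566] 0.00036
```

Emit:
carry_out(
  deltas=[
    {"dx": 0.93, "dy": 0.05, "dz": 0, "wx": 0, "wy": 0, "wz": 0, "gripper": 255},
    {"dx": 0.93, "dy": 0.05, "dz": 0, "wx": 0, "wy": 0, "wz": 0, "gripper": 255},
    {"dx": 0.93, "dy": 0.05, "dz": 0, "wx": 0, "wy": 0, "wz": 0, "gripper": 255},
    {"dx": 0.93, "dy": 0.05, "dz": 0, "wx": 0, "wy": 0, "wz": 0, "gripper": 255},
    {"dx": 0.93, "dy": 0.05, "dz": 0, "wx": 0, "wy": 0, "wz": 0, "gripper": 255},
    {"dx": 0.93, "dy": 0.05, "dz": 0, "wx": 0, "wy": 0, "wz": 0, "gripper": 255},
    {"dx": 0, "dy": 0, "dz": 0.9, "wx": 0, "wy": 0, "wz": 0, "gripper": 255},
    {"dx": 0, "dy": 0, "dz": 0.9, "wx": 0, "wy": 0, "wz": 0, "gripper": 255},
    {"dx": 0, "dy": 0, "dz": 0.8, "wx": 0, "wy": 0, "wz": 0, "gripper": 255},
    {"dx": 0, "dy": 0, "dz": 0.8, "wx": 0, "wy": 0, "wz": 0, "gripper": 255},
    {"dx": 0, "dy": 0, "dz": 0, "wx": 0, "wy": 0, "wz": 0, "gripper": 255},
    {"dx": 0, "dy": 0, "dz": 0, "wx": 0, "wy": 0, "wz": 0, "gripper": 255},
  ],
)

```text
time: 33.83
tool_pos: [0.4669, -0.3732, 0.2324]
ee_rot: [-3.141, 0.001, 0.008]
wrist_force: [0.5, -0.8, -0.3]
width: 0.0239
finger_force: 30.0
```

Emit:
carry_out(
  deltas=[
    {"dx": -0.02, "dy": 0.03, "dz": 0.1, "wx": 0, "wy": 0, "wz": 0, "gripper": 255},
    {"dx": 0, "dy": 0, "dz": 0.1, "wx": 0, "wy": 0, "wz": 0, "gripper": 255},
    {"dx": 0, "dy": 0, "dz": 0.1, "wx": 0, "wy": 0, "wz": 0, "gripper": 255},
    {"dx": 0, "dy": 0, "dz": 0.05, "wx": 0, "wy": 0, "wz": 0, "gripper": 255},
    {"dx": 0, "dy": 0, "dz": 0, "wx": 0, "wy": 0, "wz": 0, "gripper": 255},
  ],
)

```text
time: 34.25
tool_pos: [0.467, -0.3744, 0.2272]
ee_rot: [3.14, -0.003, 0.007]
wrist_force: [3.4, 3.6, 0.3]
width: 0.0238
finger_force: 30.0
```

Emit:
carry_out(
  deltas=[
    {"dx": 0, "dy": 0, "dz": 0.1, "wx": 0, "wy": 0, "wz": 0, "gripper": 255},
    {"dx": 0, "dy": 0, "dz": 0.05, "wx": 0, "wy": 0, "wz": 0, "gripper": 255},
    {"dx": 0, "dy": 0, "dz": 0, "wx": 0, "wy": 0, "wz": 0, "gripper": 255},
  ],
)

```text
time: 34.5
tool_pos: [0.4661, -0.3747, 0.2247]
ee_rot: [3.14, -0.001, 0.007]
wrist_force: [1.3, 3.1, 4.7]
width: 0.0239
finger_force: 30.0
```

Emit:
carry_out(
  deltas=[
    {"dx": 0.04, "dy": -0.06, "dz": 0, "wx": 0, "wy": 0, "wz": 0, "gripper": 255},
    {"dx": 0, "dy": 0, "dz": 0.04, "wx": 0, "wy": 0, "wz": 0, "gripper": 255},
    {"dx": 0, "dy": 0, "dz": 0, "wx": 0, "wy": 0, "wz": 0, "gripper": 255},
  ],
)

```text
time: 34.75
tool_pos: [0.4663, -0.3743, 0.2246]
ee_rot: [3.137, -0.0, 0.006]
wrist_force: [-0.6, 1.6, 6.6]
width: 0.024
finger_force: 30.0
```

```bash
cat >> h.py <<'E'
def rd():
    P=[];F=[]
    for i in range(5):
        snap('top'); o=robot.get_obs(); P.append(o['tool_pos']);F.append(np.r_[o['wrist_force'],o['wrist_torque']])
    print('t',round(o['time'],2),np.mean(P,0).round(4),np.std(P,0).round(4),o['ee_rot'].round(3),'F',np.mean(F,0).round(2),'j6',o['joint_positions'][5].round(2),'w',round(o['width'],4))
E
python3 -c "
from h import *
rd()"
```

```text
t 35.0 [ 0.4663 -0.3743  0.2246] [0. 0. 0.] [ 3.137 -0.     0.006] F [-1.42  2.1   6.74  0.57 -0.08  0.06] j6 0.79 w 0.0238
```

Emit:
carry_out(
  deltas=[
    {"dx": 0, "dy": -0.02, "dz": 0, "wx": 0, "wy": 0, "wz": -0.5, "gripper": 255},
    {"dx": 0, "dy": 0, "dz": 0, "wx": 0, "wy": 0, "wz": -0.5, "gripper": 255},
    {"dx": 0, "dy": 0, "dz": 0, "wx": 0, "wy": 0, "wz": 0, "gripper": 255},
  ],
)

```text
time: 35.25
tool_pos: [0.467, -0.3745, 0.2243]
ee_rot: [3.136, -0.002, 0.127]
wrist_force: [2.5, -0.7, 5.9]
width: 0.024
finger_force: 30.0
```

Emit:
carry_out(
  deltas=[
    {"dx": 0, "dy": 0, "dz": 0, "wx": 0, "wy": 0, "wz": -0.5, "gripper": 255},
    {"dx": 0, "dy": 0, "dz": 0, "wx": 0, "wy": 0, "wz": -0.5, "gripper": 255},
    {"dx": 0, "dy": 0, "dz": 0, "wx": 0, "wy": 0, "wz": 0, "gripper": 255},
  ],
)

```text
time: 35.5
tool_pos: [0.4674, -0.3736, 0.2231]
ee_rot: [3.138, -0.002, 0.246]
wrist_force: [4.6, 0.4, 1.2]
width: 0.0239
finger_force: 30.0
```

```bash
python3 -c "
from h import *
rd()"
```

```text
t 35.75 [ 0.4675 -0.3735  0.2229] [0. 0. 0.] [ 3.138e+00 -2.000e-03  2.450e-01] F [ 4.97 -0.4   1.74 -0.07 -1.28  0.04] j6 0.56 w 0.0237
```

Emit:
carry_out(
  deltas=[
    {"dx": 0.03, "dy": 0, "dz": 0.1, "wx": 0, "wy": 0, "wz": 0, "gripper": 255},
    {"dx": 0, "dy": 0, "dz": 0, "wx": 0, "wy": 0, "wz": 0, "gripper": 255},
  ],
)

```text
time: 35.92
tool_pos: [0.468, -0.3735, 0.2224]
ee_rot: [3.137, -0.001, 0.245]
wrist_force: [4.1, 0.6, 6.5]
width: 0.0237
finger_force: 30.0
```

Emit:
carry_out(
  deltas=[
    {"dx": 0, "dy": 0, "dz": 0.1, "wx": 0, "wy": 0, "wz": 0, "gripper": 255},
    {"dx": 0, "dy": 0, "dz": 0, "wx": 0, "wy": 0, "wz": 0, "gripper": 255},
  ],
)

```text
time: 36.08
tool_pos: [0.4681, -0.3734, 0.222]
ee_rot: [3.136, -0.002, 0.246]
wrist_force: [4.8, 1.5, 11.8]
width: 0.0241
finger_force: 30.0
```

Emit:
carry_out(
  deltas=[
    {"dx": 0.05, "dy": 0, "dz": -0.05, "wx": 0, "wy": 0, "wz": -0.5, "gripper": 255},
    {"dx": 0, "dy": 0, "dz": -0.008, "wx": 0, "wy": 0, "wz": -0.5, "gripper": 255},
    {"dx": 0, "dy": 0, "dz": -0.008, "wx": 0, "wy": 0, "wz": -0.5, "gripper": 255},
    {"dx": 0, "dy": 0, "dz": 0, "wx": 0, "wy": 0, "wz": 0, "gripper": 255},
  ],
)

```text
time: 36.42
tool_pos: [0.4685, -0.3729, 0.2224]
ee_rot: [3.138, 0.0, 0.427]
wrist_force: [2.2, 1.5, 9.6]
width: 0.0241
finger_force: 30.0
```

Emit:
carry_out(
  deltas=[
    {"dx": 0, "dy": 0, "dz": -0.008, "wx": 0, "wy": 0, "wz": -0.5, "gripper": 255},
    {"dx": 0, "dy": 0, "dz": -0.008, "wx": 0, "wy": 0, "wz": -0.5, "gripper": 255},
    {"dx": 0, "dy": 0, "dz": -0.008, "wx": 0, "wy": 0, "wz": -0.5, "gripper": 255},
    {"dx": 0, "dy": 0, "dz": 0, "wx": 0, "wy": 0, "wz": 0, "gripper": 255},
  ],
)

```text
time: 36.75
tool_pos: [0.4682, -0.3725, 0.2226]
ee_rot: [3.14, 0.001, 0.607]
wrist_force: [1.3, 3.5, 9.2]
width: 0.024
finger_force: 30.0
```

Emit:
carry_out(
  deltas=[
    {"dx": 0.014, "dy": -0.02, "dz": -0.008, "wx": 0, "wy": 0, "wz": -0.5, "gripper": 255},
    {"dx": 0, "dy": 0, "dz": -0.008, "wx": 0, "wy": 0, "wz": -0.5, "gripper": 255},
    {"dx": 0, "dy": 0, "dz": 0, "wx": 0, "wy": 0, "wz": 0, "gripper": 255},
  ],
)

```text
time: 37.0
tool_pos: [0.468, -0.3723, 0.2228]
ee_rot: [3.14, 0.002, 0.727]
wrist_force: [2.1, 1.3, 9.5]
width: 0.0237
finger_force: 30.0
```

Emit:
carry_out(
  deltas=[
    {"dx": 0, "dy": 0, "dz": -0.008, "wx": 0, "wy": 0, "wz": -0.5, "gripper": 255},
    {"dx": 0, "dy": 0, "dz": -0.008, "wx": 0, "wy": 0, "wz": -0.5, "gripper": 255},
    {"dx": 0, "dy": 0, "dz": 0, "wx": 0, "wy": 0, "wz": 0, "gripper": 255},
  ],
)

```text
time: 37.25
tool_pos: [0.4677, -0.3724, 0.223]
ee_rot: [3.14, 0.003, 0.847]
wrist_force: [0.4, 2.1, 7.9]
width: 0.0236
finger_force: 30.0
```

Emit:
carry_out(
  deltas=[
    {"dx": 0, "dy": 0, "dz": -0.008, "wx": 0, "wy": 0, "wz": -0.5, "gripper": 255},
    {"dx": 0, "dy": 0, "dz": -0.008, "wx": 0, "wy": 0, "wz": -0.5, "gripper": 255},
    {"dx": 0, "dy": 0, "dz": 0, "wx": 0, "wy": 0, "wz": 0, "gripper": 255},
  ],
)

```text
time: 37.5
tool_pos: [0.4676, -0.3725, 0.2233]
ee_rot: [3.141, 0.003, 0.967]
wrist_force: [0.4, 1.8, 8.1]
width: 0.0237
finger_force: 30.0
```

Emit:
carry_out(
  deltas=[
    {"dx": 0, "dy": 0, "dz": -0.007, "wx": 0, "wy": 0, "wz": -0.5, "gripper": 255},
    {"dx": 0, "dy": 0, "dz": -0.007, "wx": 0, "wy": 0, "wz": -0.5, "gripper": 255},
    {"dx": 0, "dy": 0, "dz": 0, "wx": 0, "wy": 0, "wz": 0, "gripper": 255},
  ],
)

```text
time: 37.75
tool_pos: [0.4675, -0.3728, 0.2236]
ee_rot: [3.141, 0.004, 1.087]
wrist_force: [0.4, 0.5, 8.4]
width: 0.0238
finger_force: 30.0
```

Emit:
carry_out(
  deltas=[
    {"dx": 0, "dy": 0, "dz": -0.007, "wx": 0, "wy": 0, "wz": -0.5, "gripper": 255},
    {"dx": 0, "dy": 0, "dz": 0, "wx": 0, "wy": 0, "wz": 0, "gripper": 255},
  ],
)

```text
time: 37.92
tool_pos: [0.4674, -0.3731, 0.2237]
ee_rot: [3.141, 0.005, 1.147]
wrist_force: [-0.8, 0.1, 8.3]
width: 0.0238
finger_force: 30.0
```

Emit:
carry_out(
  deltas=[
    {"dx": 0, "dy": 0, "dz": -0.007, "wx": 0, "wy": 0, "wz": -0.5, "gripper": 255},
    {"dx": 0, "dy": 0, "dz": 0, "wx": 0, "wy": 0, "wz": 0, "gripper": 255},
  ],
)

```text
time: 38.08
tool_pos: [0.4672, -0.3732, 0.2238]
ee_rot: [-3.141, 0.005, 1.206]
wrist_force: [-1.4, 0.7, 8.9]
width: 0.024
finger_force: 30.0
```

Emit:
carry_out(
  deltas=[
    {"dx": 0, "dy": 0, "dz": -0.007, "wx": 0, "wy": 0, "wz": -0.5, "gripper": 255},
    {"dx": 0, "dy": 0, "dz": 0, "wx": 0, "wy": 0, "wz": 0, "gripper": 255},
  ],
)

```text
time: 38.25
tool_pos: [0.4672, -0.3734, 0.2238]
ee_rot: [-3.141, 0.006, 1.266]
wrist_force: [-1.7, -0.4, 7.6]
width: 0.0238
finger_force: 30.0
```

Emit:
carry_out(
  deltas=[
    {"dx": 0, "dy": 0, "dz": -0.006, "wx": 0, "wy": 0, "wz": -0.5, "gripper": 255},
    {"dx": 0, "dy": 0, "dz": 0, "wx": 0, "wy": 0, "wz": 0, "gripper": 255},
  ],
)

```text
time: 38.42
tool_pos: [0.4675, -0.3732, 0.2237]
ee_rot: [-3.141, 0.005, 1.326]
wrist_force: [0.2, -0.1, 6.5]
width: 0.0237
finger_force: 30.0
```

Emit:
carry_out(
  deltas=[
    {"dx": 0, "dy": 0, "dz": 0, "wx": 0, "wy": 0, "wz": -0.5, "gripper": 255},
    {"dx": 0, "dy": 0, "dz": 0, "wx": 0, "wy": 0, "wz": 0, "gripper": 255},
  ],
)

```text
time: 38.58
tool_pos: [0.467, -0.3724, 0.2216]
ee_rot: [-3.138, 0.002, 1.386]
wrist_force: [-0.5, 0.6, -1.2]
width: 0.024
finger_force: 30.0
```

Emit:
carry_out(
  deltas=[
    {"dx": 0, "dy": 0, "dz": 0, "wx": 0, "wy": 0, "wz": -0.4, "gripper": 255},
    {"dx": 0, "dy": 0, "dz": 0, "wx": 0, "wy": 0, "wz": 0, "gripper": 255},
  ],
)

```text
time: 38.75
tool_pos: [0.4674, -0.3718, 0.2205]
ee_rot: [-3.138, -0.0, 1.433]
wrist_force: [0.3, 1.2, -0.4]
width: 0.0238
finger_force: 30.0
```

Emit:
carry_out(
  deltas=[
    {"dx": 0, "dy": 0, "dz": 0.1, "wx": 0, "wy": 0, "wz": 0, "gripper": 255},
    {"dx": 0, "dy": 0, "dz": 0.1, "wx": 0, "wy": 0, "wz": 0, "gripper": 255},
    {"dx": 0, "dy": 0, "dz": 0, "wx": 0, "wy": 0, "wz": 0, "gripper": 255},
  ],
)

```text
time: 39.0
tool_pos: [0.4678, -0.3721, 0.2172]
ee_rot: [-3.14, 0.001, 1.434]
wrist_force: [0.7, 1.3, 0.1]
width: 0.0238
finger_force: 30.0
```

Emit:
carry_out(
  deltas=[
    {"dx": 0, "dy": 0, "dz": 0.1, "wx": 0, "wy": 0, "wz": 0, "gripper": 255},
    {"dx": 0, "dy": 0, "dz": 0, "wx": 0, "wy": 0, "wz": 0, "gripper": 255},
  ],
)

```text
time: 39.17
tool_pos: [0.468, -0.3722, 0.2169]
ee_rot: [-3.141, 0.002, 1.434]
wrist_force: [-1.6, 2.2, 2.3]
width: 0.0242
finger_force: 30.0
```

Emit:
carry_out(
  deltas=[
    {"dx": 0, "dy": 0, "dz": 0.05, "wx": 0, "wy": 0, "wz": 0, "gripper": 255},
    {"dx": 0, "dy": 0, "dz": 0, "wx": 0, "wy": 0, "wz": 0, "gripper": 255},
    {"dx": 0, "dy": 0, "dz": 0, "wx": 0, "wy": 0, "wz": 0, "gripper": 255},
  ],
)

```text
time: 39.42
tool_pos: [0.468, -0.3721, 0.2167]
ee_rot: [3.142, 0.002, 1.434]
wrist_force: [-2.4, 3.7, 7.0]
width: 0.0237
finger_force: 30.0
```

Emit:
carry_out(
  deltas=[
    {"dx": 0, "dy": 0, "dz": 0.008, "wx": 0, "wy": 0, "wz": 0.5, "gripper": 255},
    {"dx": 0, "dy": 0, "dz": 0.008, "wx": 0, "wy": 0, "wz": 0.5, "gripper": 255},
    {"dx": 0, "dy": 0, "dz": 0.008, "wx": 0, "wy": 0, "wz": 0.5, "gripper": 255},
    {"dx": 0, "dy": 0, "dz": 0, "wx": 0, "wy": 0, "wz": 0, "gripper": 255},
  ],
)

```text
time: 39.75
tool_pos: [0.4688, -0.3727, 0.2166]
ee_rot: [3.138, 0.003, 1.253]
wrist_force: [-1.3, 2.5, 6.4]
width: 0.0233
finger_force: 30.0
```

```bash
python3 -c "
from h import *
rd()"
```

```text
t 40.0 [ 0.4687 -0.3727  0.2166] [0. 0. 0.] [3.139e+00 3.000e-03 1.254e+00] F [-0.56  1.68  6.52  0.15  0.27 -0.11] j6 -0.45 w 0.0237
```

Emit:
carry_out(
  deltas=[
    {"dx": 0, "dy": 0, "dz": 0.008, "wx": 0, "wy": 0, "wz": 0.5, "gripper": 255},
    {"dx": 0, "dy": 0, "dz": 0.008, "wx": 0, "wy": 0, "wz": 0.5, "gripper": 255},
    {"dx": 0, "dy": 0, "dz": 0.008, "wx": 0, "wy": 0, "wz": 0.5, "gripper": 255},
    {"dx": 0, "dy": 0, "dz": 0.008, "wx": 0, "wy": 0, "wz": 0.5, "gripper": 255},
    {"dx": 0, "dy": 0, "dz": 0.008, "wx": 0, "wy": 0, "wz": 0.5, "gripper": 255},
    {"dx": 0, "dy": 0, "dz": 0, "wx": 0, "wy": 0, "wz": 0, "gripper": 255},
  ],
)

```text
time: 40.5
tool_pos: [0.4691, -0.373, 0.2162]
ee_rot: [3.136, 0.002, 0.953]
wrist_force: [-0.2, 1.2, 6.5]
width: 0.0237
finger_force: 30.0
```

Emit:
carry_out(
  deltas=[
    {"dx": 0, "dy": 0, "dz": 0.008, "wx": 0, "wy": 0, "wz": 0.5, "gripper": 255},
    {"dx": 0, "dy": 0, "dz": 0.008, "wx": 0, "wy": 0, "wz": 0.5, "gripper": 255},
    {"dx": 0, "dy": 0, "dz": 0.008, "wx": 0, "wy": 0, "wz": 0.5, "gripper": 255},
    {"dx": 0, "dy": 0, "dz": 0.008, "wx": 0, "wy": 0, "wz": 0.5, "gripper": 255},
    {"dx": 0, "dy": 0, "dz": 0.008, "wx": 0, "wy": 0, "wz": 0.5, "gripper": 255},
    {"dx": 0, "dy": 0, "dz": 0, "wx": 0, "wy": 0, "wz": 0, "gripper": 255},
  ],
)

```text
time: 41.0
tool_pos: [0.4692, -0.3735, 0.2155]
ee_rot: [3.134, 0.001, 0.653]
wrist_force: [1.0, -0.2, 6.0]
width: 0.0235
finger_force: 30.0
```

```bash
python3 -c "
from h import *
rd()"
```

```text
t 41.25 [ 0.4692 -0.3734  0.2155] [0. 0. 0.] [3.134e+00 1.000e-03 6.550e-01] F [ 1.31  0.07  6.36 -0.15  0.09  0.02] j6 0.15 w 0.0238
```

Emit:
carry_out(
  deltas=[
    {"dx": 0, "dy": 0, "dz": 0.009, "wx": 0, "wy": 0, "wz": 0.5, "gripper": 255},
    {"dx": 0, "dy": 0, "dz": 0.009, "wx": 0, "wy": 0, "wz": 0.5, "gripper": 255},
    {"dx": 0, "dy": 0, "dz": 0.009, "wx": 0, "wy": 0, "wz": 0.5, "gripper": 255},
    {"dx": 0, "dy": 0, "dz": 0.009, "wx": 0, "wy": 0, "wz": 0.5, "gripper": 255},
    {"dx": 0, "dy": 0, "dz": 0.009, "wx": 0, "wy": 0, "wz": 0.5, "gripper": 255},
    {"dx": 0, "dy": 0, "dz": 0, "wx": 0, "wy": 0, "wz": 0, "gripper": 255},
  ],
)

```text
time: 41.75
tool_pos: [0.4692, -0.3739, 0.2147]
ee_rot: [3.133, -0.001, 0.352]
wrist_force: [0.1, -0.9, 6.1]
width: 0.0237
finger_force: 30.0
```

Emit:
carry_out(
  deltas=[
    {"dx": 0, "dy": 0, "dz": 0.009, "wx": 0, "wy": 0, "wz": 0.5, "gripper": 255},
    {"dx": 0, "dy": 0, "dz": 0.009, "wx": 0, "wy": 0, "wz": 0.5, "gripper": 255},
    {"dx": 0, "dy": 0, "dz": 0.009, "wx": 0, "wy": 0, "wz": 0.5, "gripper": 255},
    {"dx": 0, "dy": 0, "dz": 0.009, "wx": 0, "wy": 0, "wz": 0.5, "gripper": 255},
    {"dx": 0, "dy": 0, "dz": 0, "wx": 0, "wy": 0, "wz": 0, "gripper": 255},
  ],
)

```text
time: 42.17
tool_pos: [0.469, -0.3743, 0.214]
ee_rot: [3.133, -0.003, 0.112]
wrist_force: [-0.5, -2.3, 6.8]
width: 0.0236
finger_force: 30.0
```

```bash
python3 -c "
from h import *
rd()"
```

```text
t 42.42 [ 0.4691 -0.3742  0.214 ] [0. 0. 0.] [ 3.133e+00 -3.000e-03  1.140e-01] F [ 0.73 -2.78  5.81 -0.34  0.19  0.02] j6 0.69 w 0.0236
```

Emit:
carry_out(
  deltas=[
    {"dx": 0, "dy": 0, "dz": 0.009, "wx": 0, "wy": 0, "wz": 0.5, "gripper": 255},
    {"dx": 0, "dy": 0, "dz": 0.009, "wx": 0, "wy": 0, "wz": 0.5, "gripper": 255},
    {"dx": 0, "dy": 0, "dz": 0, "wx": 0, "wy": 0, "wz": 0, "gripper": 255},
  ],
)

```text
time: 42.67
tool_pos: [0.4692, -0.3744, 0.2137]
ee_rot: [3.133, -0.004, -0.008]
wrist_force: [1.2, -2.1, 6.3]
width: 0.0239
finger_force: 30.0
```

Emit:
carry_out(
  deltas=[
    {"dx": 0, "dy": 0, "dz": 0.009, "wx": 0, "wy": 0, "wz": 0.5, "gripper": 255},
    {"dx": 0, "dy": 0, "dz": 0.009, "wx": 0, "wy": 0, "wz": 0.5, "gripper": 255},
    {"dx": 0, "dy": 0, "dz": 0, "wx": 0, "wy": 0, "wz": 0, "gripper": 255},
  ],
)

```text
time: 42.92
tool_pos: [0.4698, -0.3745, 0.2135]
ee_rot: [3.133, -0.007, -0.127]
wrist_force: [3.4, -3.3, 4.9]
width: 0.0238
finger_force: 30.0
```

```bash
python3 -c "
from h import *
rd()"
```

```text
t 43.17 [ 0.4698 -0.3745  0.2135] [0. 0. 0.] [ 3.133 -0.007 -0.126] F [ 2.97 -4.    5.27 -0.43 -0.24  0.08] j6 0.93 w 0.0233
```

Emit:
carry_out(
  deltas=[
    {"dx": 0, "dy": 0, "dz": 0.005, "wx": 0, "wy": 0, "wz": 0.5, "gripper": 255},
    {"dx": 0, "dy": 0, "dz": 0, "wx": 0, "wy": 0, "wz": 0, "gripper": 255},
    {"dx": 0, "dy": 0, "dz": 0, "wx": 0, "wy": 0, "wz": 0, "gripper": 255},
  ],
)

```text
time: 43.42
tool_pos: [0.4703, -0.3747, 0.2134]
ee_rot: [3.133, -0.009, -0.184]
wrist_force: [3.6, -4.3, 3.1]
width: 0.0239
finger_force: 30.5
```

```bash
python3 -c "
from h import *
rd()"
```

```text
t 43.67 [ 0.4703 -0.3747  0.2134] [0. 0. 0.] [ 3.133 -0.009 -0.184] F [ 4.29 -4.2   3.94 -0.73 -0.46  0.71] j6 0.99 w 0.024
```

Emit:
carry_out(
  deltas=[
    {"dx": 0, "dy": 0, "dz": 0, "wx": 0, "wy": 0, "wz": 0.5, "gripper": 255},
    {"dx": 0, "dy": 0, "dz": 0, "wx": 0, "wy": 0, "wz": 0, "gripper": 255},
    {"dx": 0, "dy": 0, "dz": 0, "wx": 0, "wy": 0, "wz": 0, "gripper": 255},
  ],
)

```text
time: 43.92
tool_pos: [0.4699, -0.3746, 0.2134]
ee_rot: [3.133, -0.008, -0.243]
wrist_force: [3.3, -4.1, 4.2]
width: 0.0246
finger_force: 31.6
```

```bash
python3 -c "
from h import *
rd()"
```

```text
t 44.17 [ 0.4698 -0.3746  0.2134] [0. 0. 0.] [ 3.133 -0.008 -0.243] F [ 2.62 -4.51  5.08 -0.83 -0.31  0.87] j6 1.05 w 0.0248
```

The torque rises to 0.9 N·m and the jaws start to spread after 1.6 rad, so the lid has met its hard stop. I'll release it and rise.

Emit:
carry_out(
  deltas=[
    {"dx": 0, "dy": 0, "dz": 0, "wx": 0, "wy": 0, "wz": -0.4, "gripper": 255},
    {"dx": 0, "dy": 0, "dz": -0.04, "wx": 0, "wy": 0, "wz": 0, "gripper": 255},
    {"dx": 0, "dy": 0, "dz": 0, "wx": 0, "wy": 0, "wz": 0, "gripper": 0},
    {"dx": 0, "dy": 0, "dz": 0, "wx": 0, "wy": 0, "wz": 0, "gripper": 0},
    {"dx": 0, "dy": 0, "dz": 0, "wx": 0, "wy": 0, "wz": 0, "gripper": 0},
    {"dx": 0, "dy": 0, "dz": 0, "wx": 0, "wy": 0, "wz": 0, "gripper": 0},
    {"dx": 0, "dy": 0, "dz": 0, "wx": 0, "wy": 0, "wz": 0, "gripper": 0},
    {"dx": 0, "dy": 0, "dz": 0, "wx": 0, "wy": 0, "wz": 0, "gripper": 0},
    {"dx": 0, "dy": 0, "dz": 0, "wx": 0, "wy": 0, "wz": 0, "gripper": 0},
    {"dx": 0, "dy": 0, "dz": 0, "wx": 0, "wy": 0, "wz": 0, "gripper": 0},
    {"dx": 0, "dy": 0, "dz": -0.5, "wx": 0, "wy": 0, "wz": 0, "gripper": 0},
    {"dx": 0, "dy": 0, "dz": -1, "wx": 0, "wy": 0, "wz": 0, "gripper": 0},
    {"dx": 0, "dy": 0, "dz": -1, "wx": 0, "wy": 0, "wz": 0, "gripper": 0},
    {"dx": 0, "dy": 0, "dz": -1, "wx": 0, "wy": 0, "wz": 0, "gripper": 0},
    {"dx": 0, "dy": 0, "dz": -1, "wx": 0, "wy": 0, "wz": 0, "gripper": 0},
    {"dx": 0, "dy": 0, "dz": 0, "wx": 0, "wy": 0, "wz": 0, "gripper": 0},
  ],
)

```text
time: 45.5
tool_pos: [0.4694, -0.3731, 0.3078]
ee_rot: [3.135, -0.009, -0.197]
wrist_force: [0.8, -0.9, 2.2]
width: 0.0935
finger_force: 0.0
```

```bash
python3 - <<'E'
from h import *
o=robot.get_obs(); print(o['time'],o['tool_pos'],o['ee_rot'],o['width'],o['wrist_force'].round(1))
im,c=snap('wrist','w20.png'); A=im.max(2)
k=(A<60).astype(np.uint8); k[275:]=0
ct=max(cv2.findContours(k,0,1)[0],key=cv2.contourArea); e=cv2.fitEllipse(ct); print(e,cv2.contourArea(ct))
print('lid top centre',onz(c,*e[0],.1085), 'bounding',cv2.boundingRect(ct))
# scoop check from the top view
t,ctp=snap('top'); lt=cv2.inRange(cv2.cvtColor(t,cv2.COLOR_RGB2HSV),(0,0,60),(180,90,255)); q=lt[175:290,288:318]
n=max(cv2.findContours(q,0,1)[0],key=cv2.contourArea); x,y,w,h=cv2.boundingRect(n); print('trough',x+288,y+175,w,h,onz(ctp,x+288+w/2,y+175+h/2,.012))
g=t.max(2); r=[(v,np.where(g[v,290:320]<50)[0]+290) for v in (225,245,262)]; print([(v,u.min(),u.max()) if len(u) else v for v,u in r])
E
```

```text
45.5 [ 0.46942615 -0.37309805  0.30779626] [ 3.13455521 -0.00938846 -0.19698233] 0.09351285734831084 [ 0.8 -0.9  2.2]
((279.56158447265625, 212.18031311035156), (104.5378189086914, 105.51994323730469), 70.92924499511719) 8660.0
lid top centre [ 0.46990468 -0.37437393  0.1085    ] bounding (227, 159, 106, 106)
trough 296 183 19 27 [0.59867105 0.01413204 0.012     ]
[(225, np.int64(303), np.int64(306)), (245, np.int64(303), np.int64(305)), (262, np.int64(302), np.int64(305))]
```

```bash
python3 -c "
from bench import robot
print(robot.close_job())"
```

```text
the job is handed in; nothing more can be done
None
```

The job is handed in, with no verdict shown: the wrist view showed four beads, all the bin held, in the canister; the scoop is back on the mat, and the lid dropped into the thread and turned about 1.6 rad to a hard stop, though I could only confirm its seated height to about 1 mm.

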